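# Lay a mortar prism down against the stop

## Robot

A 7-joint arm with a two-finger parallel gripper is mounted at the origin on the work surface. World frame = base frame: x ahead of the robot, y to its left, z up, the work surface at z = 0. Lengths are in m, angles in rad, forces in N, time in s.
With the tool pointing down it reaches from about 0.425 to 1.025 m from the base axis. Payload 3.6 kg.
Tool frame: the origin (TCP) lies on the centre line of the jaws, within the pads' length; the fingertips stand 14 mm ahead of it and the grasp point (between the pads) lies 5 mm behind it; z points along the fingers, y is the line along which they close (so a half turn about z gives the same grasp; the last joint's range is limited). The gripper opens to 85 mm and grips with 20 to 120 N. Pads are 22 mm wide; open, the fingers measure 114 mm over their backs; the gripper's body (76 mm by 85 mm) begins 54 mm behind the grasp point. The pads swing forward as they close: fully open they stand 13 mm farther back than shut.
Start: joints at [-0.093, 0.591, 0.048, 1.609, -0.033, 0.943, -0.034], TCP at [0.725, 0, 0.245] pointing down, gripper open.
Joint ranges: [-2.69, 2.69], [-0.47, 2.24], [-1.27, 1.36], [0.19, 2.51], [-1.53, 4.68], [0.08, 2.07], [-3.09, 3.09]. Speed limits (rad/s): [2.57, 2.57, 3.14, 3.14, 3.14, 3.14, 3.14].

## Interface

Orientations are given as a rotation vector (axis times angle).
In Python, from station import manip, vision, job_done gives the robot as it stands.
- The arm moves only by the tool servo_tool, never from a script. Its argument "motion" is one flat list of numbers, 7 for each row, row after row: the shift along the tool's x, y, z as a fraction of full scale, then the turn, a rotation vector about the tool's x, y, z as a fraction of full scale, then the gripper command: -1 is fully open, 1 is shut, values between are in proportion. In form: [dx, dy, dz, ax, ay, az, fingers, dx, dy, dz, ax, ay, az, fingers, ...]. A call has exactly 5 rows; each row shifts and turns the commanded pose from where the row before left it, along the tool's axes as they then stand; what a row does not reach is not made up. Full scale, the value 1, is 0.025 m for a shift and 0.15 rad for a turn. A row lasts 1/10 s, in which the tool goes at most 50 mm and 8.59 degrees, less where a joint would pass 70% of its speed; a pose out of reach is approached as far as the arm can. A call with a number of a shift or a turn outside -1 to 1 is refused whole. A call with a gripper value outside its range is refused whole. The fingers move at their own pace and stop on an object; "grip_force" is the grip in N (left out, the last holds). Time passes only in rows, so rows that do not move let the fingers close, or fill a call up. It gives the time, the measured TCP pose, the force, the opening and the grip force at its end, in the units of the state.
- manip.state(): the state, without advancing time (a new reading comes with each control period).
- vision.camera(name): name is "scene" or "side" or "wrist"; returns a dict with "color" (420x560x3 uint8, red, green, blue), "depth" (420x560 float32, m along the optical axis (not along the pixel's ray), 0 where there is no reading), "fx", "fy", "cx", "cy" (pixels), "dist" ([k1, k2, p1, p2, k3] as OpenCV has them; the pictures are not rectified), "camera_from_world" (4x4, takes a point from world to camera coordinates). Camera axes: x right, y down, z forward; pixel columns grow to the right and rows downward; lengths in m; the calibration is good to about 2 mm. A picture is of the moment at which its call begins.
- job_done(): hands the job in; it is judged then, once.
The state is a dict: "time_s": time; "joint_pos": joint angles; "dq": joint speeds; "tau": joint torques, N m; "eef_pos": TCP position; "eef_rot": TCP orientation; "contact_force": force on the tool from outside, world axes, zero at the start; "torque": the same for the moment, N m; "opening": opening from 0.0 (shut) to 1.0 (fully open); "grasp_force": force on a finger pad.
Only numpy, scipy, OpenCV 4.12 (cv2) and the standard library are available. Lean on these libraries where they do the work, as an engineer would, in place of code of your own. Each camera call takes 0.05 s, during which the arm holds its last target. There are 200 camera calls.

## Task

Tip the tall mortar prism that stands on the checking plate over onto its side, away from the red stop, and ease it down all the way so that it never falls or slams: its edges chip. Then push it along the plate until its foot end is flush against the red stop, and leave it lying there. Do it all with the fingertips without picking the prism up, and leave the other things on the bench where they are.

Things in the scene. Friction and masses are not known exactly. Their poses are not given: they have to be found in the camera images.
- plate: Dark steel plate fixed to the bench, 130 (its x) by 340 mm (its y), 12 mm thick; origin: centre of its underside, z up. At its -y end a red stop block, 90 (x) by 30 mm (y), rises 26 mm above the plate; its working face looks along +y and lies at y = -120 mm. The prism is to be tipped towards the plate's +y and to lie near its long centre line.
- stop_face (a point): Middle of the working face of the red stop, 20 mm above the plate's top; axes as the plate's.
- prism: Grey mortar prism 40 x 40 x 160 mm, 0.55 kg, standing on the plate 3 to 16 mm from the stop, nearly square to it. Origin: centre of the foot face; z runs from foot to head; its +y face looks away from the stop and becomes the underside. Past 14 degrees of tilt it goes over by itself, far too fast, unless held back from in front, as by a finger on that side of its head.
- prism_center (a point): Centre of the prism.
- prism_head (a point): Centre of the prism's head face (the top face at first), 160 mm from its foot face.
- prism_heel (a point): Middle of the foot edge about which the prism tips over, 20 mm along the prism's +y from its origin; it lies on the plate from start to end.
- brush: Bystander, to be left alone: bench brush, 170 mm long, lying on the table beside the plate. Origin under its middle.
- weight: Bystander, to be left alone: small brass knob weight, 34 mm across, 56 mm tall, standing beside the plate. Origin: centre of its underside.
- cube: Bystander, to be left alone: grey mortar cube, 70 mm. Origin: centre of its underside.
- oil: Bystander, to be left alone: amber oil bottle with red cap, 60 mm across, 170 mm tall. Origin: centre of its underside.
- wrench: Bystander, to be left alone: steel wrench, 180 mm long, lying on the table. Origin under its middle.
- jar: Bystander, to be left alone: white jar with blue lid, 70 mm across, 75 mm tall. Origin: centre of its underside.
Things that resemble listed ones, but are neither listed nor needed, are in the scene too. What is shaped like the prism but turquoise or yellow is not meant.

How it is judged:
By the outcome, as a careful person would: the job done as asked, in the order asked, and still so for the second after the job is handed in, with the robot touching nothing.
It also fails if it takes over 67 s, if anything falls off the work surface, if the arm or the gripper's body presses on something with over 40 N, if the wrist force passes 120 N, or if a joint passes its speed limit or range.

## Working session

There is one attempt and no reset: what is moved stays moved. The work goes in short steps, Python scripts to look and compute and a tool call to move; the robot and the scene stay as the last step left them, time stands still between calls to the robot, and variables do not carry over. Pictures are saved under pics/ and viewed, at most 10 in all, crops included, and the job is handed in when it is done.

Besides the shell and the picture viewer there is one more tool, called after "Call:" by a JSON object that holds its "api" and its "payload". servo_tool: Moves the arm, as the interface text tells. Its arguments: {"type":"object","properties":{"motion":{"type":"array"},"grip_force":{"type":"number"}},"required":["motion"]}

```bash
ls; mkdir -p pics
python3 - <<'E'
from station import manip, vision
import cv2,numpy as np,pickle
print(manip.state())
for n in ["scene","side"]:
    c=vision.camera(n); pickle.dump(c,open(f"{n}.pkl","wb"))
    cv2.imwrite(f"pics/{n}0.png",c["color"][:,:,::-1])
    print(n,c["fx"],c["dist"],np.round(c["camera_from_world"],3).tolist())
E
```

```text
pics
{'time_s': 0.0, 'joint_pos': array([-0.09352167,  0.59208882,  0.04828715,  1.60984712, -0.03329991,
        0.94269978, -0.03371047]), 'dq': array([-2.94421812e-05,  1.69446795e-04, -7.88963837e-04, -8.34134092e-06,
       -1.80512190e-04, -1.77181227e-03, -1.06025648e-03]), 'tau': array([ 3.78132427e-04, -5.48684978e+01,  1.54672019e+00, -1.98121297e+01,
        9.43630905e-03,  8.90732801e-03, -1.16924070e-05]), 'eef_pos': array([7.24193193e-01, 3.15117469e-05, 2.44153144e-01]), 'eef_rot': array([-2.22026919, -2.22049494,  0.00261304]), 'contact_force': array([-0.02465776, -0.5694307 , -0.66904629]), 'torque': array([-0.05172136,  0.01029724,  0.01022643]), 'grasp_force': 0.0, 'opening': 0.9996048278331412}
scene 419.8492544928789 [-0.01664121  0.          0.          0.          0.        ] [[-0.883, 0.47, -0.002, 0.461], [0.31, 0.578, -0.755, -0.095], [-0.354, -0.667, -0.655, 1.391], [0.0, 0.0, 0.0, 1.0]]
side 493.02685870057377 [0.05296596 0.         0.         0.         0.        ] [[0.964, -0.266, 0.006, -0.503], [-0.186, -0.69, -0.7, 0.184], [0.191, 0.673, -0.714, 1.593], [0.0, 0.0, 0.0, 1.0]]
```

View pics/scene0.png

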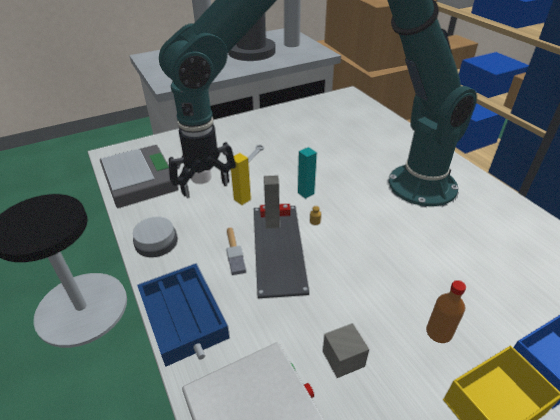

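View pics/side0.png

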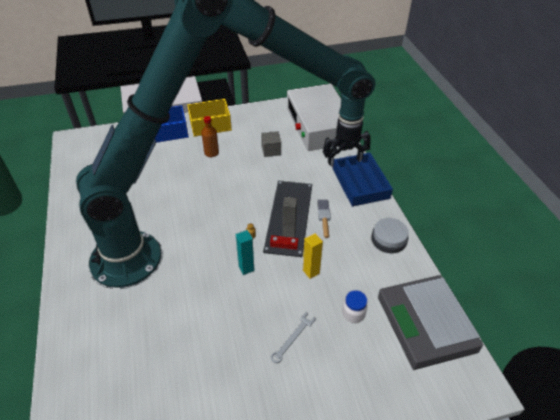

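```bash
cat > h.py <<'E'
import numpy as np,cv2
def cloud(c):
    d=c["depth"];H,W=d.shape
    v,u=np.mgrid[:H,:W]
    K=np.array([[c["fx"],0,c["cx"]],[0,c["fy"],c["cy"]],[0,0,1]])
    p=cv2.undistortPoints(np.stack([u,v],-1).reshape(-1,1,2).astype(np.float64),K,np.array(c["dist"])).reshape(H,W,2)
    P=np.dstack([p*d[...,None],d])
    M=np.linalg.inv(c["camera_from_world"])
    X=P@M[:3,:3].T+M[:3,3]; X[d==0]=np.nan
    return X
def proj(c,P):
    K=np.array([[c["fx"],0,c["cx"]],[0,c["fy"],c["cy"]],[0,0,1]]);M=c["camera_from_world"]
    return cv2.projectPoints(np.atleast_2d(P).astype(float),cv2.Rodrigues(M[:3,:3])[0],M[:3,3],K,np.array(c["dist"]))[0][:,0]
E
python3 - <<'E'
import pickle,numpy as np,cv2
from h import *
for n,b in [("scene",(225,330,165,305)),("side",(255,335,170,260))]:
    c=pickle.load(open(n+".pkl","rb"));X=cloud(c)
    u0,u1,v0,v1=b;x=X[v0:v1,u0:u1].reshape(-1,3);col=c["color"][v0:v1,u0:u1].reshape(-1,3).astype(int)
    r,g,bl=col.T
    red=(r>120)&(g<60)&(bl<60)
    pl=(np.abs(x[:,2]-.012)<.005)&(r<90)&(abs(r-bl)<25)&(abs(r-g)<25)
    print(n,"plate",pl.sum(),np.round(cv2.minAreaRect(x[pl][:,:2].astype(np.float32)*1000)[0:3],1) if 0 else cv2.minAreaRect(x[pl][:,:2].astype(np.float32)*1000), "z",np.median(x[pl][:,2]))
    print(" red",red.sum(),np.nanmedian(x[red],0)); t=red&(x[:,2]>.034)&(x[:,2]<.046)
    print(" redtop",cv2.minAreaRect(x[t][:,:2].astype(np.float32)*1000),np.median(x[t][:,2]))
    grey=(abs(r-bl)<45)&(abs(r-g)<30)
    for lo,hi in [(.05,.09),(.09,.13),(.13,.166),(.167,.18)]:
        t=grey&(x[:,2]>lo)&(x[:,2]<hi); 
        if t.sum()>5: print(" prism",lo,hi,t.sum(),cv2.minAreaRect(x[t][:,:2].astype(np.float32)*1000),x[t].mean(0).round(4),x[t][:,2].max())
c=pickle.load(open("scene.pkl","rb"))
cv2.imwrite("pics/crop.png",cv2.resize(c["color"][135:305,200:340,::-1],None,fx=3.5,fy=3.5,interpolation=cv2.INTER_CUBIC))
E
```

```text
scene plate 3611 ((589.3274536132812, 23.602401733398438), (341.02703857421875, 194.6190948486328), 66.65229797363281) z 0.011806331816836213
 red 46 [ 0.48503831 -0.07613273  0.03729549]
 redtop ((504.684326171875, -85.92660522460938), (26.8636531829834, 85.21871185302734), 68.83788299560547) 0.037295488408195965
 prism 0.05 0.09 175 ((458.88104248046875, -88.32401275634766), (163.15322875976562, 205.06344604492188), 74.27709197998047) [ 0.5285 -0.0417  0.0694] 0.08992993025038454
 prism 0.09 0.13 179 ((490.58587646484375, -95.9505386352539), (163.58773803710938, 259.9703369140625), 69.35993194580078) [ 0.5314 -0.0445  0.1105] 0.12976364671570606
 prism 0.13 0.166 163 ((532.1544189453125, -48.05712127685547), (41.226131439208984, 39.844661712646484), 65.58518981933594) [ 0.5385 -0.0333  0.1484] 0.16552760695667956
 prism 0.167 0.18 150 ((531.5950317382812, -48.750240325927734), (41.24336242675781, 39.718177795410156), 68.00273132324219) [ 0.5321 -0.0478  0.1712] 0.17505359536403964
side plate 1536 ((582.6672973632812, 19.695449829101562), (342.0608825683594, 190.38204956054688), 66.
[... 187 characters left out ...]
79688) 0.038742984192505325
 prism 0.05 0.09 113 ((525.7730712890625, -69.0067367553711), (48.92812728881836, 25.253860473632812), 6.765395164489746) [ 0.522  -0.0689  0.0702] 0.08935825180275114
 prism 0.09 0.13 113 ((539.7274780273438, -133.8565673828125), (56.486328125, 183.33816528320312), 7.994993209838867) [ 0.5225 -0.0705  0.1103] 0.12998672936057432
 prism 0.13 0.166 115 ((540.8296508789062, -136.39547729492188), (52.120819091796875, 181.78981018066406), 8.271522521972656) [ 0.5255 -0.0732  0.1485] 0.16595375970899662
 prism 0.167 0.18 130 ((527.1058959960938, -53.91933059692383), (44.28759002685547, 39.922611236572266), 67.2691650390625) [ 0.5278 -0.0543  0.172 ] 0.17727581878492993
```

View pics/crop.png

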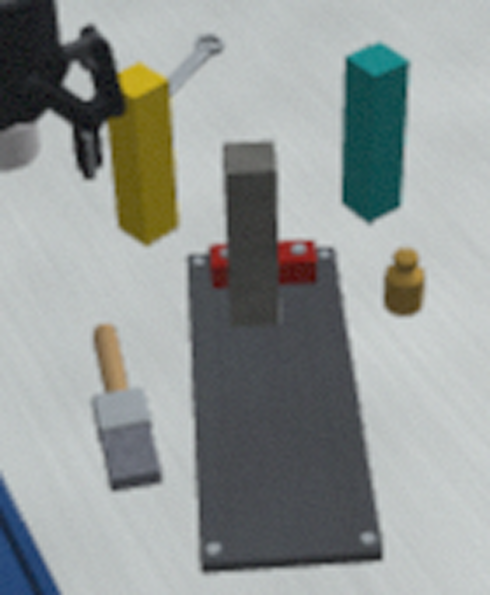

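Candidates in the scene image are yellow (241,180), turquoise (307,173), grey upright (272,203) and the grey cube (346,350). The crop shows the grey upright standing on the plate in front of the red stop, so that's the prism. Next I'll refine its pose and check the neighbours' clearances.

Run:
```python
import pickle,numpy as np,cv2
from h import *
a=np.radians(66.7);yy=np.array([np.cos(a),np.sin(a)]);xx=np.array([yy[1],-yy[0]])
for n in ["scene","side"]:
    c=pickle.load(open(n+".pkl","rb"));X=cloud(c).reshape(-1,3);col=c["color"].reshape(-1,3).astype(int);r,g,b=col.T
    o=np.array([.529,-.051]);L=(X[:,:2]-o)@np.stack([xx,yy],1)
    near=(abs(L[:,0])<.075)&(L[:,1]>-.09)&(L[:,1]<.30)
    pl=near&(abs(X[:,2]-.012)<.006)&(r<85)&(r>25)&(abs(r-b)<25)&(abs(r-g)<25)
    (cx,cy),wh,an=cv2.minAreaRect(X[pl][:,:2].astype(np.float32)*1000);print(n,"plate",cx,cy,wh,an)
    rd=near&(r>110)&(g<70)&(b<70)&(L[:,1]<.01)&(X[:,2]>.034); print(" redtop y range",np.percentile(L[rd],[1,99],axis=0).round(4).tolist())
    rf=near&(r>90)&(g<70)&(b<70)&(X[:,2]<.033)&(X[:,2]>.016); print(" redface n,y",rf.sum(),np.median(L[rf],0) if rf.sum() else 0)
    tp=near&(abs(L[:,1])<.035)&(abs(L[:,0])<.035)&(X[:,2]>.166)
    print(" top",cv2.minAreaRect(X[tp][:,:2].astype(np.float32)*1000),np.median(X[tp][:,2]))
    ff=near&(abs(L[:,0])<.03)&(X[:,2]>.06)&(X[:,2]<.16)
    print(" face y",ff.sum(),np.polyfit(L[ff][:,0],L[ff][:,1],1))
    for nm,m in [("yellow",(r>130)&(g>100)&(b<60)),("turq",(r<70)&(g>80)&(b>80)&(abs(g-b)<40)),("brass",(r>120)&(g>80)&(b<70)&(g<r*.85))]:
        m=m&(np.linalg.norm(L,axis=1)<.22)&(X[:,2]>.02)
        if m.sum()>5: print(" ",nm,m.sum(),"plate-frame rel prism",np.median(L[m],0).round(3),"ztop",np.percentile(X[m][:,2],98).round(3))
```

```text
scene plate 557.8902587890625 37.16532897949219 (340.9215087890625, 126.15882110595703) 66.59503936767578
 redtop y range [[-0.0521, -0.0568], [0.0349, -0.0296]]
 redface n,y 0 0
 top ((531.5950317382812, -48.750240325927734), (41.24336242675781, 39.718177795410156), 68.00273132324219) 0.171428960937415
 face y 424 [-0.0623938   0.02062185]
  yellow 92 plate-frame rel prism [ 0.085 -0.127] ztop 0.162
  turq 181 plate-frame rel prism [-0.108 -0.136] ztop 0.6
  brass 30 plate-frame rel prism [-0.129 -0.004] ztop 0.066
side plate 554.0109252929688 32.9034423828125 (340.75494384765625, 125.83936309814453) 66.78034973144531
 redtop y range [[-0.0525, -0.0637], [0.0306, -0.0318]]
 redface n,y 74 [-0.01141596 -0.05920089]
 top ((530.855712890625, -46.65419006347656), (60.27520751953125, 69.98613739013672), 66.74609375) 0.6812348930440086
 face y 286 [ 0.20391851 -0.01894044]
  yellow 378 plate-frame rel prism [ 0.078 -0.145] ztop 0.163
  turq 267 plate-frame rel prism [-0.123 -0.158] ztop 0.166
  brass 359 plate-frame rel prism [ 0.078 -0.146] ztop 0.163
```

```bash
cat > p.py <<'E'
import numpy as np
from scipy.spatial.transform import Rotation as R, Slerp
from station import manip
YAW=np.radians(67.5); yv=np.array([np.cos(YAW),np.sin(YAW),0]); xv=np.array([yv[1],-yv[0],0]); zv=np.array([0,0,1.])
R0=R.from_matrix(np.stack([yv,xv,-zv],1))
O=np.array([.5293,-.0513,.012])      # prism foot centre
def W(x,y,z,o=None): return (O if o is None else o)+x*xv+y*yv+z*zv
def tool(deg): return R0*R.from_euler('y',deg,degrees=True)   # + = tip points to plate +y
def rows(way,g,p=None,q=None,dec=2):
    s=manip.state()
    if p is None: p=s["eef_pos"]; q=R.from_rotvec(s["eef_rot"])
    out=[]
    for wp,wq in way:
        d=np.round(q.inv().apply(wp-p)/.025,dec); a=np.round((q.inv()*wq).as_rotvec()/.15,dec)
        d=np.clip(d,-1,1);a=np.clip(a,-1,1)
        out.append([*map(float,d),*map(float,a),g]); p=p+q.apply(d*.025); q=q*R.from_rotvec(a*.15)
    for i in range(0,len(out),5): print([x for r in out[i:i+5] for x in r])
def line(pt,qt,n,g):
    s=manip.state();p=s["eef_pos"];q=R.from_rotvec(s["eef_rot"])
    sl=Slerp([0,1],R.concatenate([q,qt]))
    rows([(p+(pt-p)*k/n,sl(k/n)) for k in range(1,n+1)],g)
def local():
    s=manip.state();d=s["eef_pos"]-O;q=R.from_rotvec(s["eef_rot"]);m=(R0.inv()*q).as_rotvec(degrees=True)
    print("t",round(s["time_s"],2),"local mm",np.round([d@xv*1e3,d@yv*1e3,d[2]*1e3],1),"tool rv deg",m.round(1),"F x,y,z",np.round([s["contact_force"]@xv,s["contact_force"]@yv,s["contact_force"][2]],2),"open",round(s["opening"],3),"grip",round(s["grasp_force"],1),"dq",abs(s["dq"]).max().round(2))
E
python3 - <<'E'
from p import *
local(); line(W(0,-.037,.205),tool(35),15,-1)
E
```

```text
t 0.1 local mm [160.5 122.  232.2] tool rv deg [  0.1  -0.  -22.5] F x,y,z [-0.27 -0.6  -0.59] open 0.999 grip 0.0 dq 0.0
[-0.23, -0.56, 0.07, -0.05, 0.27, 0.17, -1, -0.24, -0.55, 0.06, -0.06, 0.27, 0.17, -1, -0.26, -0.55, 0.05, -0.05, 0.26, 0.17, -1, -0.28, -0.54, 0.03, -0.06, 0.27, 0.17, -1, -0.29, -0.53, 0.01, -0.05, 0.27, 0.16, -1]
[-0.3, -0.52, 0.0, -0.05, 0.27, 0.17, -1, -0.32, -0.52, -0.02, -0.06, 0.27, 0.17, -1, -0.33, -0.51, -0.03, -0.05, 0.27, 0.17, -1, -0.34, -0.5, -0.06, -0.06, 0.26, 0.17, -1, -0.35, -0.49, -0.07, -0.05, 0.27, 0.17, -1]
[-0.36, -0.48, -0.09, -0.06, 0.27, 0.17, -1, -0.37, -0.47, -0.11, -0.05, 0.27, 0.17, -1, -0.37, -0.46, -0.12, -0.05, 0.27, 0.16, -1, -0.38, -0.45, -0.15, -0.06, 0.26, 0.17, -1, -0.39, -0.44, -0.16, -0.05, 0.27, 0.17, -1]
```

Call:
{"api": "servo_tool", "payload": {"motion": [-0.23,-0.56,0.07,-0.05,0.27,0.17,-1,-0.24,-0.55,0.06,-0.06,0.27,0.17,-1,-0.26,-0.55,0.05,-0.05,0.26,0.17,-1,-0.28,-0.54,0.03,-0.06,0.27,0.17,-1,-0.29,-0.53,0.01,-0.05,0.27,0.16,-1]}}

```text
time_s: 0.6
eef_pos: [0.6542, -0.0287, 0.2356]
eef_rot: [-2.264, -1.992, -0.259]
contact_force: [-0.6, 0.5, -0.4]
opening: 1.0
grasp_force: 0.0
```

Call:
{"api": "servo_tool", "payload": {"motion": [-0.3,-0.52,0.0,-0.05,0.27,0.17,-1,-0.32,-0.52,-0.02,-0.06,0.27,0.17,-1,-0.33,-0.51,-0.03,-0.05,0.27,0.17,-1,-0.34,-0.5,-0.06,-0.06,0.26,0.17,-1,-0.35,-0.49,-0.07,-0.05,0.27,0.17,-1]}}

```text
time_s: 1.1
eef_pos: [0.5847, -0.0573, 0.2265]
eef_rot: [-2.276, -1.753, -0.497]
contact_force: [-0.0, -0.2, -0.5]
opening: 1.0
grasp_force: 0.0
```

Call:
{"api": "servo_tool", "payload": {"motion": [-0.36,-0.48,-0.09,-0.06,0.27,0.17,-1,-0.37,-0.47,-0.11,-0.05,0.27,0.17,-1,-0.37,-0.46,-0.12,-0.05,0.27,0.16,-1,-0.38,-0.45,-0.15,-0.06,0.26,0.17,-1,-0.39,-0.44,-0.16,-0.05,0.27,0.17,-1]}}

```text
time_s: 1.6
eef_pos: [0.5152, -0.0859, 0.2173]
eef_rot: [-2.257, -1.507, -0.715]
contact_force: [0.0, 0.4, -0.5]
opening: 1.0
grasp_force: 0.0
```

Run:
```python
from p import *
from station import vision
from h import *
import pickle
local(); print(manip.state()["joint_pos"].round(2))
c=vision.camera("wrist"); pickle.dump(c,open("wrist.pkl","wb")); cv2.imwrite("pics/w1.png",c["color"][:,:,::-1])
X=cloud(c); L=X-O; L=np.dstack([L@xv,L@yv,L[...,2]])
t=(abs(L[...,2]-.16)<.006)&(abs(L[...,0])<.035)&(abs(L[...,1])<.035)
print("top",t.sum(),cv2.minAreaRect((L[t][:,:2]*1000).astype(np.float32)),np.median(L[t][:,2]))
col=c["color"].astype(int);rd=(col[...,0]>110)&(col[...,1]<70)&(col[...,2]<70)
print("red",rd.sum(),np.nanpercentile(L[rd],[2,50,98],axis=0).round(4).tolist())
line(W(0,-.003,.143),tool(35),10,-1)
```

```text
t 1.6 local mm [ 2.000e-01 -3.730e+01  2.053e+02] tool rv deg [-0.1 35.1  0. ] F x,y,z [-0.1   0.35 -0.5 ] open 1.0 grip 0.0 dq 0.59
[ 0.65  0.46 -0.32  2.14 -0.79  0.7   0.62]
top 3645 ((0.3629608154296875, -0.30670166015625), (40.00543975830078, 40.11201095581055), 89.39085388183594) 0.16030823600279145
red 2277 [[-0.0554, -0.0587, 0.0246], [-0.0123, -0.0449, 0.0264], [0.031, -0.0307, 0.0282]]
[-0.01, 0.01, 0.29, 0.0, -0.0, -0.0, -1, -0.02, 0.01, 0.28, 0.0, -0.0, -0.01, -1, -0.01, 0.01, 0.29, 0.0, -0.0, -0.0, -1, -0.02, 0.0, 0.28, 0.0, -0.0, -0.01, -1, -0.01, 0.01, 0.29, 0.0, -0.0, -0.0, -1]
[-0.01, 0.01, 0.28, 0.0, -0.0, -0.01, -1, -0.02, 0.01, 0.29, 0.0, -0.0, -0.0, -1, -0.01, 0.01, 0.28, 0.0, -0.0, -0.01, -1, -0.02, 0.01, 0.29, 0.0, -0.0, -0.0, -1, -0.01, 0.01, 0.28, 0.0, -0.0, -0.0, -1]
```

View pics/w1.png

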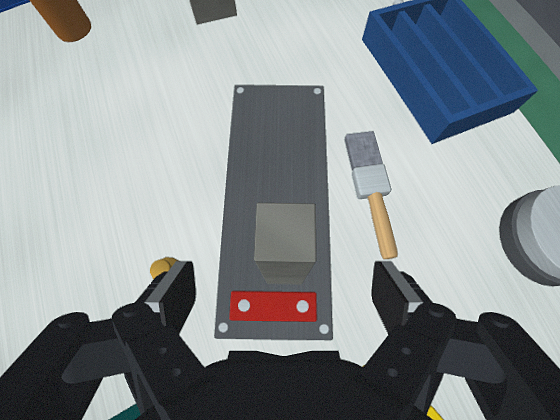

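The wrist view shows the prism top at pixels (255-315, 205-262) between the open fingers, with the stop at (273,306). The prism's position agrees with my estimate to within 0.5 mm. It stands about 12 mm to +x of the centre line.

Call:
{"api": "servo_tool", "payload": {"motion": [-0.01,0.01,0.29,0,0,0,-1,-0.02,0.02,0.28,0,0,-0.01,-1,-0.01,0.01,0.29,0,0,0,-1,-0.02,0.01,0.28,0,0,-0.01,-1,-0.01,0.01,0.29,0,0,0,-1]}}

```text
time_s: 2.15
eef_pos: [0.5253, -0.0674, 0.1868]
eef_rot: [-2.253, -1.515, -0.714]
contact_force: [-0.9, -0.6, -0.9]
opening: 1.002
grasp_force: 0.0
```

Call:
{"api": "servo_tool", "payload": {"motion": [-0.01,0.01,0.28,0,0,-0.01,0.05,-0.02,0.01,0.29,0,0,0,0.05,-0.01,0.01,0.28,0,0,-0.01,0.05,-0.02,0.01,0.29,0,0,0,-0.1,-0.01,0.01,0.28,0,0,0,-0.1], "grip_force": 20}}

```text
time_s: 2.65
eef_pos: [0.5333, -0.0513, 0.1566]
eef_rot: [-2.253, -1.516, -0.715]
contact_force: [0.8, 0.1, -0.7]
opening: 0.549
grasp_force: 0.0
```

Run:
```python
from p import *
local()
```

```text
t 2.65 local mm [  3.7   1.5 144.6] tool rv deg [-0.2 35.  -0.4] F x,y,z [ 0.72  0.41 -0.71] open 0.549 grip 0.0 dq 0.16
```

Run:
```python
from p import *
line(W(.0004,-.003,.143),tool(35),4,-.1)
```

```text
[-0.05, -0.03, -0.01, 0.0, -0.0, 0.01, -0.1, -0.04, -0.04, -0.02, 0.0, -0.0, 0.01, -0.1, -0.05, -0.03, -0.01, 0.01, -0.0, 0.02, -0.1, -0.04, -0.03, -0.01, -0.0, -0.0, 0.01, -0.1]
```

Call:
{"api": "servo_tool", "payload": {"motion": [-0.05,-0.03,-0.01,0,0,0.01,-0.1,-0.04,-0.04,-0.02,0,0,0.01,-0.1,-0.05,-0.03,-0.01,0.01,0,0.02,-0.1,-0.04,-0.03,-0.01,0,0,0.01,-0.1,0,0,0,0,0,0,-0.1]}}

```text
time_s: 3.15
eef_pos: [0.5283, -0.0548, 0.1557]
eef_rot: [-2.257, -1.507, -0.712]
contact_force: [-0.0, 1.1, -1.1]
opening: 0.546
grasp_force: 0.0
```

Run:
```python
from p import *
from station import vision
from h import *
local()
c=vision.camera("wrist"); cv2.imwrite("pics/w2.png",c["color"][:,:,::-1])
X=cloud(c); L=X-O; L=np.dstack([L@xv,L@yv,L[...,2]])
t=(abs(L[...,2]-.16)<.006)&(abs(L[...,0])<.03)&(abs(L[...,1])<.03)
print("top",t.sum(),cv2.minAreaRect((L[t][:,:2]*1000).astype(np.float32)),np.median(L[t][:,2]))
```

```text
t 3.15 local mm [  0.4  -3.6 143.7] tool rv deg [-0. 35.  0.] F x,y,z [-0.45  0.99 -1.15] open 0.546 grip 0.0 dq 0.0
top 9770 ((-0.3423271179199219, -2.8820858001708984), (45.84436798095703, 59.209800720214844), 89.86372375488281) 0.1603742453584469
```

View pics/w2.png

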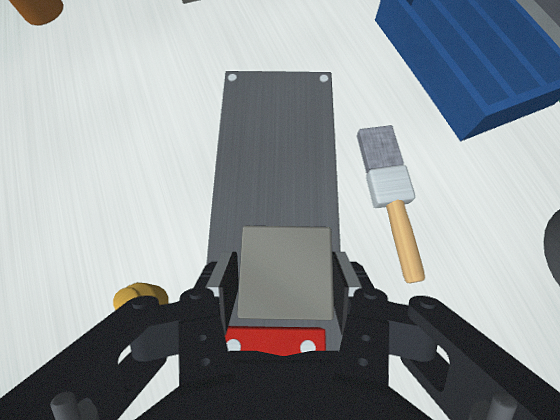

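The prism top fills pixels (240-332, 227-320) and sits centred between the pads, with small, even gaps. I'll close lightly on its sides.

Call:
{"api": "servo_tool", "payload": {"motion": [0,0,0,0,0,0,0,0,0,0,0,0,0,0.04,0,0,0,0,0,0,0.06,0,0,0,0,0,0,0.08,0,0,0,0,0,0,0.08], "grip_force": 20}}

```text
time_s: 3.7
eef_pos: [0.5291, -0.0547, 0.1558]
eef_rot: [-2.257, -1.508, -0.713]
contact_force: [-0.1, -1.1, 1.7]
opening: 0.464
grasp_force: 20.4
```

```bash
cat >> p.py <<'E'
def arc(t0,t1,n,g,k=1.0,dz=0.0,c=(-.0036,.1437)):
    """prism tilt t0->t1 about the heel, rows from measured pose; tool turns k of the tilt; offsets relative to measured"""
    s=manip.state();p=s["eef_pos"];q=R.from_rotvec(s["eef_rot"])
    v=np.array([c[0]-.02,c[1]])
    def P(t): t=np.radians(t);return np.array([v[0]*np.cos(t)+v[1]*np.sin(t),-v[0]*np.sin(t)+v[1]*np.cos(t)])
    way=[]
    for i in range(1,n+1):
        t=t0+(t1-t0)*i/n; d=P(t)-P(t0)
        way.append((p+d[0]*yv+(d[1]+dz*i/n)*zv, R.from_rotvec(-xv*0+xv*(-np.radians((t-t0)*k)))*q))
    rows(way,g,p,q)
E
python3 - <<'E'
from p import *
local()
arc(0,12,20,.08)
E
```

```text
t 3.7 local mm [  1.1  -3.2 143.8] tool rv deg [-0. 35.  0.] F x,y,z [ 0.28 -1.05  1.69] open 0.464 grip 20.4 dq 0.0
[0.05, -0.0, 0.03, -0.0, -0.07, -0.0, 0.08, 0.06, -0.0, 0.02, -0.0, -0.07, -0.0, 0.08, 0.05, -0.0, 0.03, -0.0, -0.07, -0.0, 0.08, 0.06, -0.0, 0.03, -0.0, -0.07, -0.0, 0.08, 0.05, -0.0, 0.02, -0.0, -0.07, -0.0, 0.08]
[0.06, -0.0, 0.03, -0.0, -0.07, -0.0, 0.08, 0.05, -0.0, 0.03, -0.0, -0.07, -0.0, 0.08, 0.06, -0.0, 0.02, -0.0, -0.07, -0.0, 0.08, 0.05, -0.0, 0.03, -0.0, -0.07, -0.0, 0.08, 0.06, -0.0, 0.03, -0.0, -0.07, -0.0, 0.08]
[0.05, -0.0, 0.02, -0.0, -0.07, -0.0, 0.08, 0.06, -0.0, 0.03, -0.0, -0.07, -0.0, 0.08, 0.05, -0.0, 0.03, -0.0, -0.07, -0.0, 0.08, 0.06, -0.0, 0.02, -0.0, -0.07, -0.0, 0.08, 0.05, -0.0, 0.03, -0.0, -0.07, -0.0, 0.08]
[0.06, -0.0, 0.03, -0.0, -0.07, -0.0, 0.08, 0.05, -0.0, 0.02, -0.0, -0.07, -0.0, 0.08, 0.06, -0.0, 0.03, -0.0, -0.07, -0.0, 0.08, 0.05, -0.0, 0.03, -0.0, -0.07, -0.0, 0.08, 0.06, -0.0, 0.02, -0.0, -0.07, -0.0, 0.08]
```

Call:
{"api": "servo_tool", "payload": {"motion": [0.05,0,0.03,0,-0.07,0,0.08,0.06,0,0.02,0,-0.07,0,0.08,0.05,0,0.03,0,-0.07,0,0.08,0.06,0,0.03,0,-0.07,0,0.08,0.05,0,0.02,0,-0.07,0,0.08]}}

```text
time_s: 4.2
eef_pos: [0.5318, -0.0475, 0.1567]
eef_rot: [-2.293, -1.533, -0.657]
contact_force: [1.5, -0.5, -0.7]
opening: 0.467
grasp_force: 20.7
```

Call:
{"api": "servo_tool", "payload": {"motion": [0.06,0,0.03,0,-0.07,0,0.08,0.05,0,0.03,0,-0.07,0,0.08,0.06,0,0.02,0,-0.07,0,0.08,0.05,0,0.03,0,-0.07,0,0.08,0,0,0,0,0,0,0.08]}}

```text
time_s: 4.7
eef_pos: [0.5334, -0.0412, 0.1571]
eef_rot: [-2.319, -1.552, -0.612]
contact_force: [2.3, -1.3, -0.4]
opening: 0.466
grasp_force: 21.6
```

Run:
```python
from p import *
from station import vision
from h import *
local()
c=vision.camera("scene"); cv2.imwrite("pics/s2.png",cv2.resize(c["color"][120:290,200:360,::-1],None,fx=3.4,fy=3.4,interpolation=cv2.INTER_CUBIC))
```

```text
t 4.7 local mm [ -0.   10.9 145.1] tool rv deg [ 0.  29.6 -0.1] F x,y,z [ 2.58 -0.34 -0.44] open 0.466 grip 21.6 dq 0.01
```

View pics/s2.png

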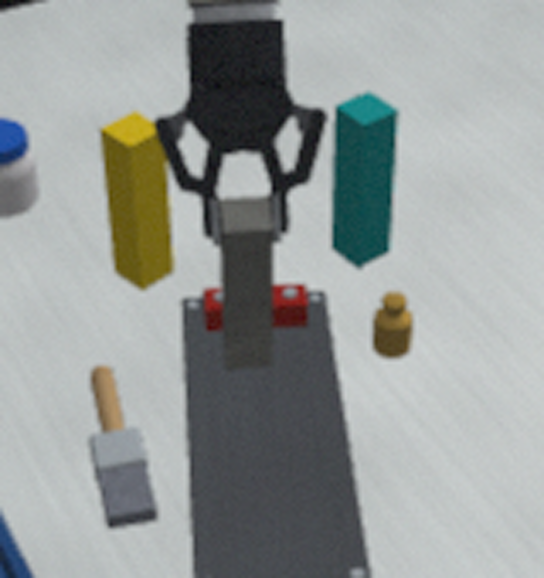

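The prism is tilted about 5.4° with its heel resting on the plate near (245,365) in the crop, and the fingers hold its head on both sides. I'll continue the arc.

```bash
cat >> p.py <<'E'
V=np.array([-.0032-.02,.1438])
def arcabs(t0,t1,n,g,x=.0008,dz=0.,hy=.02):
    s=manip.state();p=s["eef_pos"];q=R.from_rotvec(s["eef_rot"]);way=[]
    for i in range(1,n+1):
        t=np.radians(t0+(t1-t0)*i/n); y=V[0]*np.cos(t)+V[1]*np.sin(t)+hy; z=-V[0]*np.sin(t)+V[1]*np.cos(t)+dz
        # blend from the measured point
        tt=np.radians(t0); e=p-W(x,V[0]*np.cos(tt)+V[1]*np.sin(tt)+hy,-V[0]*np.sin(tt)+V[1]*np.cos(tt)+dz)
        way.append((W(x,y,z)+e*(1-i/n), tool(35-np.degrees(t))))
    print("start err mm",(e@xv*1e3).round(1),(e@yv*1e3).round(1),(e[2]*1e3).round(1)); rows(way,g,p,q)
E
python3 - <<'E'
from p import *
arcabs(5.4,23.4,18,.08)
E
```

```text
start err mm -0.8 0.2 -0.3
[0.09, 0.0, 0.04, -0.01, -0.12, 0.0, 0.08, 0.09, 0.0, 0.05, 0.0, -0.11, 0.0, 0.08, 0.09, 0.01, 0.04, 0.0, -0.12, 0.0, 0.08, 0.09, -0.0, 0.05, 0.0, -0.11, 0.0, 0.08, 0.09, -0.0, 0.04, 0.0, -0.12, 0.0, 0.08]
[0.1, 0.0, 0.05, 0.0, -0.12, 0.0, 0.08, 0.09, 0.0, 0.04, 0.0, -0.11, 0.0, 0.08, 0.09, 0.0, 0.04, 0.0, -0.12, 0.0, 0.08, 0.09, 0.01, 0.05, 0.0, -0.12, 0.0, 0.08, 0.09, -0.0, 0.04, 0.0, -0.11, 0.0, 0.08]
[0.09, -0.0, 0.05, 0.0, -0.12, 0.0, 0.08, 0.09, 0.0, 0.04, 0.0, -0.12, 0.0, 0.08, 0.09, 0.0, 0.05, 0.0, -0.11, 0.0, 0.08, 0.09, 0.0, 0.04, 0.0, -0.12, 0.0, 0.08, 0.09, 0.01, 0.05, 0.0, -0.11, 0.0, 0.08]
[0.09, -0.0, 0.04, 0.0, -0.12, 0.0, 0.08, 0.09, -0.0, 0.04, 0.0, -0.12, 0.0, 0.08, 0.09, 0.0, 0.05, 0.0, -0.11, 0.0, 0.08]
```

Call:
{"api": "servo_tool", "payload": {"motion": [0.09,0,0.04,0,-0.12,0,0.08,0.09,0,0.05,0,-0.11,0,0.08,0.09,0.01,0.04,0,-0.12,0,0.08,0.09,0,0.05,0,-0.11,0,0.08,0.09,0,0.04,0,-0.12,0,0.08]}}

```text
time_s: 5.25
eef_pos: [0.5382, -0.0299, 0.1572]
eef_rot: [-2.376, -1.588, -0.515]
contact_force: [1.4, 0.1, -2.5]
opening: 0.464
grasp_force: 20.8
```

Call:
{"api": "servo_tool", "payload": {"motion": [0.1,0,0.05,0,-0.12,0,0.08,0.09,0,0.04,0,-0.11,0,0.08,0.09,0,0.04,0,-0.12,0,0.08,0.09,0.01,0.05,0,-0.12,0,0.08,0.09,0,0.04,0,-0.11,0,0.08]}}

```text
time_s: 5.75
eef_pos: [0.543, -0.0183, 0.1563]
eef_rot: [-2.429, -1.624, -0.417]
contact_force: [1.0, 0.4, -3.8]
opening: 0.464
grasp_force: 20.6
```

Call:
{"api": "servo_tool", "payload": {"motion": [0.09,0,0.05,0,-0.12,0,0.08,0.09,0,0.04,0,-0.12,0,0.08,0.09,0,0.05,0,-0.11,0,0.08,0.09,0,0.04,0,-0.12,0,0.08,0,0,0,0,0,0,0.08]}}

```text
time_s: 6.25
eef_pos: [0.5468, -0.0079, 0.1549]
eef_rot: [-2.467, -1.653, -0.335]
contact_force: [0.5, 0.5, -4.7]
opening: 0.466
grasp_force: 21.2
```

Run:
```python
from p import *
local(); print(manip.state()["joint_pos"].round(2))
arcabs(19.4,39.4,20,.08)
```

```text
t 6.25 local mm [ -0.4  46.8 142.9] tool rv deg [ 0.2 15.6 -0.1] F x,y,z [ 0.32  0.66 -4.75] open 0.466 grip 21.2 dq 0.03
[ 0.09  0.49 -0.02  2.14 -0.55  0.49  0.16]
start err mm -1.2 0.9 -0.4
[0.09, 0.0, 0.04, -0.02, -0.11, 0.01, 0.08, 0.09, 0.01, 0.05, 0.0, -0.12, 0.0, 0.08, 0.09, -0.0, 0.04, 0.0, -0.12, 0.0, 0.08, 0.09, 0.0, 0.05, 0.0, -0.11, 0.0, 0.08, 0.09, 0.0, 0.04, 0.0, -0.12, 0.0, 0.08]
[0.09, 0.01, 0.04, 0.0, -0.11, 0.0, 0.08, 0.09, -0.0, 0.05, 0.0, -0.12, 0.0, 0.08, 0.09, -0.0, 0.04, 0.0, -0.12, 0.0, 0.08, 0.09, 0.0, 0.05, 0.0, -0.11, 0.0, 0.08, 0.09, 0.0, 0.04, 0.0, -0.12, 0.0, 0.08]
[0.08, 0.01, 0.04, 0.0, -0.12, 0.0, 0.08, 0.09, -0.0, 0.05, 0.0, -0.11, 0.0, 0.08, 0.09, 0.0, 0.04, 0.0, -0.12, 0.0, 0.08, 0.09, 0.0, 0.05, 0.0, -0.12, 0.0, 0.08, 0.09, 0.01, 0.04, 0.0, -0.11, 0.0, 0.08]
[0.09, -0.0, 0.05, 0.0, -0.12, 0.0, 0.08, 0.09, 0.0, 0.04, 0.0, -0.11, 0.0, 0.08, 0.09, 0.0, 0.04, 0.0, -0.12, 0.0, 0.08, 0.09, 0.01, 0.05, 0.0, -0.12, 0.0, 0.08, 0.09, -0.0, 0.04, 0.0, -0.11, 0.0, 0.08]
```

Call:
{"api": "servo_tool", "payload": {"motion": [-0.005,0,0.02,0,0,0,0.08,-0.005,0,0.02,0,0,0,0.08,0,0,0,0,0,0,0.08,0,0,0,0,0,0,0.08,0,0,0,0,0,0,0.08]}}

```text
time_s: 6.75
eef_pos: [0.5472, -0.0089, 0.1547]
eef_rot: [-2.469, -1.649, -0.338]
contact_force: [-1.6, 2.7, 5.1]
opening: 0.466
grasp_force: 20.3
```

Run:
```python
from p import *
local()
```

```text
t 6.75 local mm [  0.4  46.  142.7] tool rv deg [ 0.1 15.7  0. ] F x,y,z [-2.47  1.89  5.07] open 0.466 grip 20.3 dq 0.0
```

Call:
{"api": "servo_tool", "payload": {"motion": [0.09,0,0.04,0,-0.11,0,0.08,0.09,0,0.05,0,-0.12,0,0.08,0.09,0,0.04,0,-0.12,0,0.08,0.09,0,0.05,0,-0.11,0,0.08,0.09,0,0.05,0,-0.12,0,0.08]}}

```text
time_s: 7.25
eef_pos: [0.5522, 0.0021, 0.1519]
eef_rot: [-2.519, -1.682, -0.233]
contact_force: [-2.1, 2.5, 7.6]
opening: 0.462
grasp_force: 20.4
```

Call:
{"api": "servo_tool", "payload": {"motion": [0.09,0,0.04,0,-0.11,0,0.08,0.09,0,0.05,0,-0.12,0,0.08,0.09,0,0.05,0,-0.12,0,0.08,0.09,0,0.05,0,-0.11,0,0.08,0.09,0,0.04,0,-0.12,0,0.08]}}

```text
time_s: 7.75
eef_pos: [0.5569, 0.0134, 0.148]
eef_rot: [-2.564, -1.713, -0.126]
contact_force: [-1.7, 2.5, 6.3]
opening: 0.464
grasp_force: 20.6
```

Run:
```python
from p import *
local()
```

```text
t 7.75 local mm [  0.7  70.4 136. ] tool rv deg [0.  5.6 0. ] F x,y,z [-2.49  1.64  6.31] open 0.464 grip 20.6 dq 0.27
```

Steady. The commanded tilt is about 30°.

Call:
{"api": "servo_tool", "payload": {"motion": [0.09,0,0.04,0,-0.11,0,0.08,0.09,0,0.05,0,-0.12,0,0.08,0.09,0,0.05,0,-0.12,0,0.08,0.09,0,0.04,0,-0.11,0,0.08,0.09,0,0.05,0,-0.12,0,0.08]}}

```text
time_s: 8.25
eef_pos: [0.5616, 0.0244, 0.1429]
eef_rot: [-2.607, -1.741, -0.015]
contact_force: [-1.9, 3.7, 7.6]
opening: 0.464
grasp_force: 20.7
```

Call:
{"api": "servo_tool", "payload": {"motion": [0.09,0,0.05,0,-0.12,0,0.08,0.09,0,0.04,0,-0.12,0,0.08,0.09,0,0.05,0,-0.11,0,0.08,0.09,0,0.05,0,-0.12,0,0.08,0.09,0,0.04,0,-0.11,0,0.08]}}

```text
time_s: 8.75
eef_pos: [0.566, 0.0352, 0.1368]
eef_rot: [2.576, 1.722, -0.097]
contact_force: [-1.0, 4.1, 5.9]
opening: 0.462
grasp_force: 20.8
```

Run:
```python
from p import *
local(); arcabs(40,50,10,.08,hy=.0195,dz=-.0005)
```

```text
t 8.75 local mm [  0.8  93.9 124.8] tool rv deg [ 0.  -4.3 -0. ] F x,y,z [-2.48  3.45  5.85] open 0.462 grip 20.8 dq 0.19
start err mm 0.0 -0.2 0.2
[0.09, -0.0, 0.05, -0.0, -0.2, 0.0, 0.08, 0.09, -0.0, 0.04, -0.0, -0.12, 0.0, 0.08, 0.1, -0.0, 0.05, -0.0, -0.11, 0.0, 0.08, 0.09, -0.0, 0.04, -0.0, -0.12, 0.0, 0.08, 0.09, -0.0, 0.05, -0.0, -0.12, 0.0, 0.08]
[0.09, -0.0, 0.05, -0.0, -0.11, 0.0, 0.08, 0.09, -0.0, 0.04, -0.0, -0.12, 0.0, 0.08, 0.1, -0.0, 0.05, -0.0, -0.11, 0.0, 0.08, 0.09, -0.0, 0.04, -0.0, -0.12, 0.0, 0.08, 0.09, -0.0, 0.05, -0.0, -0.12, 0.0, 0.08]
```

Call:
{"api": "servo_tool", "payload": {"motion": [0.09,0,0.05,0,-0.12,0,0.08,0.09,0,0.04,0,-0.12,0,0.08,0.1,0,0.05,0,-0.11,0,0.08,0.09,0,0.04,0,-0.12,0,0.08,0.09,0,0.05,0,-0.12,0,0.08]}}

```text
time_s: 9.25
eef_pos: [0.5703, 0.0453, 0.1296]
eef_rot: [2.531, 1.691, -0.207]
contact_force: [-0.6, 5.4, 6.2]
opening: 0.465
grasp_force: 21.0
```

Call:
{"api": "servo_tool", "payload": {"motion": [0.09,0,0.05,0,-0.11,0,0.08,0.09,0,0.04,0,-0.12,0,0.08,0.1,0,0.05,0,-0.11,0,0.08,0.09,0,0.04,0,-0.12,0,0.08,0.09,0,0.05,0,-0.12,0,0.08]}}

```text
time_s: 9.75
eef_pos: [0.5743, 0.0548, 0.1215]
eef_rot: [2.483, 1.66, -0.312]
contact_force: [-0.6, 5.1, 4.3]
opening: 0.466
grasp_force: 21.1
```

Run:
```python
from p import *
local();print(manip.state()["joint_pos"].round(2)); arcabs(49.7,59.7,10,.08,hy=.0195,dz=-.0005)
```

```text
t 9.75 local mm [  1.  115.2 109.5] tool rv deg [ -0.  -14.3  -0. ] F x,y,z [-2.56  4.51  4.3 ] open 0.466 grip 21.1 dq 0.15
[-0.6   0.68  0.47  1.97 -0.13  0.7  -0.48]
start err mm 0.2 1.1 -0.7
[0.09, -0.0, 0.04, 0.0, -0.16, 0.0, 0.08, 0.08, -0.0, 0.05, 0.0, -0.12, 0.0, 0.08, 0.09, -0.0, 0.04, 0.0, -0.11, 0.0, 0.08, 0.08, -0.0, 0.04, 0.0, -0.12, 0.0, 0.08, 0.09, -0.0, 0.05, 0.0, -0.12, 0.0, 0.08]
[0.09, -0.0, 0.04, 0.0, -0.11, 0.0, 0.08, 0.08, -0.0, 0.05, 0.0, -0.12, 0.0, 0.08, 0.09, -0.0, 0.04, 0.0, -0.12, 0.0, 0.08, 0.09, -0.01, 0.04, 0.0, -0.11, 0.0, 0.08, 0.08, 0.0, 0.05, 0.0, -0.12, 0.0, 0.08]
```

Call:
{"api": "servo_tool", "payload": {"motion": [0.09,0,0.04,0,-0.12,0,0.08,0.09,0,0.05,0,-0.12,0,0.08,0.09,0,0.04,0,-0.12,0,0.08,0.09,0,0.05,0,-0.12,0,0.08,0.09,0,0.05,0,-0.12,0,0.08]}}

```text
time_s: 10.25
eef_pos: [0.5778, 0.0619, 0.1126]
eef_rot: [2.429, 1.624, -0.419]
contact_force: [0.0, 4.7, 1.5]
opening: 0.465
grasp_force: 20.4
```

Call:
{"api": "servo_tool", "payload": {"motion": [0.09,0,0.04,0,-0.11,0,0.08,0.09,0,0.05,0,-0.12,0,0.08,0.09,0,0.05,0,-0.12,0,0.08,0.09,0,0.04,0,-0.11,0,0.08,0.09,0,0.05,0,-0.12,0,0.08]}}

```text
time_s: 10.75
eef_pos: [0.5807, 0.0692, 0.1032]
eef_rot: [2.375, 1.588, -0.518]
contact_force: [1.2, 3.0, 0.2]
opening: 0.465
grasp_force: 20.1
```

Run:
```python
from p import *
local();print(manip.state()["joint_pos"].round(2)); arcabs(59.7,69.7,10,.08,hy=.0195,dz=-.0005)
```

```text
t 10.75 local mm [  1.4 131.   91.2] tool rv deg [ -0.  -24.6  -0. ] F x,y,z [0.02 3.21 0.16] open 0.465 grip 20.1 dq 0.12
[-0.71  0.79  0.55  1.89 -0.06  0.81 -0.6 ]
start err mm 0.6 -0.9 -0.9
[0.09, -0.0, 0.04, 0.0, -0.13, 0.0, 0.08, 0.1, -0.0, 0.04, 0.0, -0.11, 0.0, 0.08, 0.09, -0.01, 0.04, 0.0, -0.12, 0.0, 0.08, 0.09, 0.0, 0.04, 0.0, -0.12, 0.0, 0.08, 0.09, -0.0, 0.04, 0.0, -0.11, 0.0, 0.08]
[0.1, -0.0, 0.04, 0.01, -0.12, 0.0, 0.08, 0.09, -0.01, 0.04, -0.0, -0.11, 0.0, 0.08, 0.09, 0.0, 0.04, -0.0, -0.12, 0.0, 0.08, 0.09, -0.0, 0.04, -0.0, -0.12, 0.0, 0.08, 0.1, -0.0, 0.04, -0.0, -0.11, 0.0, 0.08]
```

Call:
{"api": "servo_tool", "payload": {"motion": [0.09,0,0.04,0,-0.12,0,0.08,0.1,0,0.04,0,-0.11,0,0.08,0.09,0,0.04,0,-0.12,0,0.08,0.09,0,0.04,0,-0.12,0,0.08,0.09,0,0.04,0,-0.11,0,0.08]}}

```text
time_s: 11.25
eef_pos: [0.5829, 0.0763, 0.0932]
eef_rot: [2.32, 1.55, -0.615]
contact_force: [1.5, -0.3, -3.7]
opening: 0.466
grasp_force: 20.5
```

Call:
{"api": "servo_tool", "payload": {"motion": [0.1,0,0.04,0,-0.12,0,0.08,0.09,0,0.04,0,-0.11,0,0.08,0.09,0,0.04,0,-0.12,0,0.08,0.09,0,0.04,0,-0.12,0,0.08,0,0,0,0,0,0,0.08]}}

```text
time_s: 11.75
eef_pos: [0.5849, 0.0831, 0.0846]
eef_rot: [2.272, 1.521, -0.689]
contact_force: [-0.1, 0.5, -3.5]
opening: 0.466
grasp_force: 21.1
```

Run:
```python
from p import *
from station import vision
from h import *
local();print(manip.state()["joint_pos"].round(2)); arcabs(68.8,80,10,.08,hy=.0195,dz=-.0005)
c=vision.camera("side"); cv2.imwrite("pics/d3.png",cv2.resize(c["color"][140:280,240:380,::-1],None,fx=4,fy=4,interpolation=cv2.INTER_CUBIC))
```

```text
t 11.75 local mm [-1.000e-01  1.454e+02  7.260e+01] tool rv deg [  0.1 -33.7  -0.1] F x,y,z [-0.31  0.46 -3.52] open 0.466 grip 21.1 dq 0.02
[-0.79  0.9   0.6   1.82 -0.02  0.92 -0.67]
start err mm -0.9 0.2 -0.5
[0.1, 0.0, 0.05, -0.01, -0.15, 0.01, 0.08, 0.1, 0.01, 0.05, 0.0, -0.13, 0.0, 0.08, 0.1, 0.0, 0.05, 0.0, -0.13, 0.0, 0.08, 0.1, 0.0, 0.05, 0.0, -0.13, 0.0, 0.08, 0.1, 0.01, 0.05, 0.0, -0.13, 0.0, 0.08]
[0.1, 0.0, 0.05, 0.0, -0.13, 0.0, 0.08, 0.1, 0.0, 0.05, 0.0, -0.13, 0.0, 0.08, 0.1, 0.01, 0.05, 0.0, -0.13, 0.0, 0.08, 0.1, 0.0, 0.05, 0.0, -0.13, 0.0, 0.08, 0.1, 0.0, 0.05, 0.0, -0.13, 0.0, 0.08]
```

View pics/d3.png

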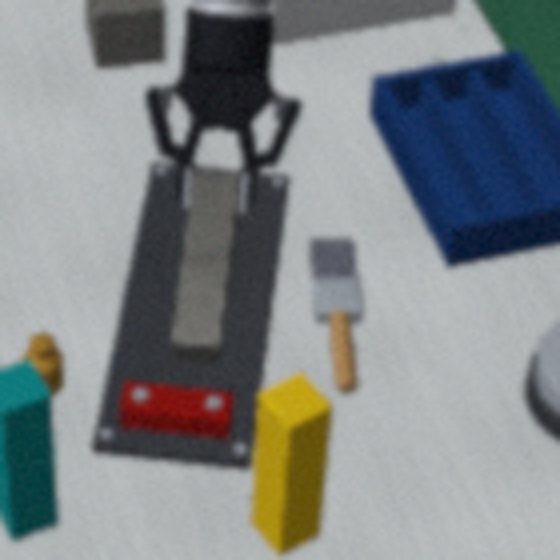

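The prism is at about 69°, its heel at (197,350) in the crop, with the head held at (213,185). The last degrees stay rigid, so I'll first check clearance under the tool.

Call:
{"api": "servo_tool", "payload": {"motion": [0.09,0,0.05,0,-0.12,0,0.08,0.09,0,0.05,0,-0.12,0,0.08,0.09,0.01,0.05,0,-0.11,0,0.08,0.09,0,0.05,0,-0.12,0,0.08,0.09,0.01,0.05,0,-0.12,0,0.08]}}

```text
time_s: 12.3
eef_pos: [0.5878, 0.0875, 0.0737]
eef_rot: [2.212, 1.478, -0.779]
contact_force: [-0.4, 1.1, -1.3]
opening: 0.466
grasp_force: 21.3
```

Call:
{"api": "servo_tool", "payload": {"motion": [0.09,0,0.05,0,-0.12,0,0.08,0.09,0,0.05,0,-0.12,0,0.08,0.09,0,0.05,0,-0.11,0,0.08,0.09,0,0.05,0,-0.12,0,0.08,0,0,0,0,0,0,0.08]}}

```text
time_s: 12.8
eef_pos: [0.5897, 0.0912, 0.0633]
eef_rot: [2.16, 1.447, -0.846]
contact_force: [-0.9, 2.4, -1.9]
opening: 0.461
grasp_force: 21.3
```

Run:
```python
from p import *
import pickle
c=pickle.load(open("wrist.pkl","rb"));M=np.linalg.inv(c["camera_from_world"])
print("cam in tool approx",tool(35).inv().apply(M[:3,3]-W(.0002,-.0373,.2053)).round(3))
local();print(manip.state()["joint_pos"].round(2)); arcabs(78.2,90,10,.08,hy=.0195,dz=-.0005)
```

```text
cam in tool approx [ 0.073 -0.001 -0.128]
t 12.8 local mm [  1.2 154.8  51.3] tool rv deg [  0.  -42.7  -0.1] F x,y,z [-1.76  1.85 -1.86] open 0.461 grip 21.3 dq 0.02
[-0.84  1.01  0.63  1.74  0.02  1.03 -0.73]
start err mm 0.4 -0.8 -0.3
[0.11, -0.0, 0.05, 0.0, -0.19, 0.01, 0.08, 0.11, -0.0, 0.05, 0.0, -0.14, 0.0, 0.08, 0.11, -0.01, 0.05, 0.0, -0.14, 0.0, 0.08, 0.1, 0.0, 0.05, 0.0, -0.13, 0.0, 0.08, 0.11, 0.0, 0.05, 0.0, -0.14, 0.0, 0.08]
[0.11, -0.0, 0.05, 0.0, -0.14, 0.0, 0.08, 0.11, -0.0, 0.05, 0.0, -0.14, 0.0, 0.08, 0.11, -0.0, 0.05, 0.0, -0.13, 0.0, 0.08, 0.11, -0.01, 0.05, 0.0, -0.14, 0.0, 0.08, 0.11, 0.0, 0.05, 0.0, -0.14, 0.0, 0.08]
```

Call:
{"api": "servo_tool", "payload": {"motion": [0.09,0,0.05,0,-0.12,0,0.08,0.09,0,0.04,0,-0.12,0,0.08,0.09,0,0.05,0,-0.12,0,0.08,0.09,0,0.04,0,-0.12,0,0.08,0.09,0,0.05,0,-0.12,0,0.08]}}

```text
time_s: 13.3
eef_pos: [0.5916, 0.0942, 0.0519]
eef_rot: [2.095, 1.401, -0.93]
contact_force: [-0.7, -1.2, -4.0]
opening: 0.467
grasp_force: 20.8
```

Call:
{"api": "servo_tool", "payload": {"motion": [0.09,0,0.04,0,-0.12,0,0.08,0.09,0,0.05,0,-0.12,0,0.08,0.09,0,0.04,0,-0.11,0,0.08,0.05,0,0.02,0,-0.06,0,0.08,0,0,0,0,0,0,0.08]}}

```text
time_s: 13.8
eef_pos: [0.5921, 0.0968, 0.0433]
eef_rot: [2.049, 1.371, -0.986]
contact_force: [0.1, 0.1, -4.5]
opening: 0.468
grasp_force: 20.9
```

Run:
```python
from p import *
from station import vision
from h import *
local()
for n in ["scene","side"]:
    c=vision.camera(n)
    X=cloud(c); L=X-O; L=np.dstack([L@xv,L@yv,L[...,2]]);col=c["color"].astype(int)
    g=(abs(col[...,0]-col[...,2])<45)&(abs(col[...,0]-col[...,1])<30)
    t=g&(abs(L[...,0])<.018)&(L[...,1]>.022)&(L[...,1]<.13)&(L[...,2]>.033)&(L[...,2]<.075)
    f=np.polyfit(L[t][:,1],L[t][:,2],1); print(n,t.sum(),"top-face slope deg",np.degrees(np.arctan(f[0])).round(2),"z at heel y",np.polyval(f,.02).round(4))
```

```text
t 13.8 local mm [  1.3 160.8  31.3] tool rv deg [  0.  -51.4  -0.1] F x,y,z [ 0.06  0.18 -4.47] open 0.468 grip 20.9 dq 0.01
scene 332 top-face slope deg 3.58 z at heel y 0.0397
side 263 top-face slope deg 3.71 z at heel y 0.0404
```

Both cameras show a top-face slope of 3.6° with the heel on the plate, so I'll finish slowly.

Call:
{"api": "servo_tool", "payload": {"motion": [0.045,0,0.022,0,-0.058,0,0.08,0.045,0,0.023,0,-0.058,0,0.08,0.045,0,0.022,0,-0.058,0,0.08,0.045,0,0.023,0,-0.058,0,0.08,0.045,0,0.022,0,-0.058,0,0.08]}}

```text
time_s: 14.4
eef_pos: [0.5924, 0.0977, 0.0375]
eef_rot: [2.016, 1.348, -1.025]
contact_force: [0.3, 2.0, -4.0]
opening: 0.467
grasp_force: 21.0
```

Call:
{"api": "servo_tool", "payload": {"motion": [0.04,0,0.02,0,-0.05,0,0.08,0.03,0,0.015,0,-0.04,0,0.08,0,0,0,0,0,0,0.08,0,0,0,0,0,0,0.08,0,0,0,0,0,0,0.08]}}

```text
time_s: 14.9
eef_pos: [0.5926, 0.0979, 0.0357]
eef_rot: [2.007, 1.341, -1.036]
contact_force: [0.5, 1.9, -3.2]
opening: 0.463
grasp_force: 21.1
```

```bash
cat > m.py <<'E'
from p import *
from station import vision
from h import *
def meas():
    for n in ["scene","side"]:
        c=vision.camera(n)
        X=cloud(c); L=X-O; L=np.dstack([L@xv,L@yv,L[...,2]]);col=c["color"].astype(int)
        g=(abs(col[...,0]-col[...,2])<45)&(abs(col[...,0]-col[...,1])<30)
        t=g&(abs(L[...,0]+.005)<.018)&(L[...,1]>-.025)&(L[...,1]<.13)&(L[...,2]>.033)&(L[...,2]<.075)
        f=np.polyfit(L[t][:,1],L[t][:,2],1); print(n,t.sum(),"slope deg",np.degrees(np.arctan(f[0])).round(2),"z at y20",np.polyval(f,.02).round(4))
        t=g&(abs(L[...,0])<.05)&(L[...,1]>-.04)&(L[...,1]<.12)&(abs(L[...,2]-.04)<.005)
        r=cv2.minAreaRect((L[t][:,:2]*1000).astype(np.float32));print("  top rect",np.round(r[0],1),np.round(r[1],1),round(r[2],2),"ymin",np.percentile(L[t][:,1],1).round(4))
        rd=(col[...,0]>110)&(col[...,1]<70)&(col[...,2]<70)&(abs(L[...,0])<.08)&(abs(L[...,1])<.08)&(L[...,2]>.022)&(L[...,2]<.03)
        print("  red top y",np.percentile(L[rd][:,1],[2,98]).round(4),"x",np.percentile(L[rd][:,0],[2,98]).round(4))
E
python3 -c "
from m import *
local(); meas()"
```

```text
t 14.9 local mm [  1.4 162.1  23.7] tool rv deg [  0.  -54.6  -0. ] F x,y,z [-0.21  1.93 -3.23] open 0.463 grip 21.1 dq 0.0
scene 317 slope deg 0.76 z at y20 0.0394
  top rect [ 0.6 70.4] [99.2 40. ] 89.8 ymin 0.0225
  red top y [-0.0551 -0.029 ] x [-0.0516  0.0336]
side 252 slope deg 0.87 z at y20 0.0399
  top rect [-1.7 67.5] [104.5  40.4] 89.7 ymin 0.018
  red top y [-0.0625 -0.0332] x [-0.0521  0.0289]
```

Call:
{"api": "servo_tool", "payload": {"motion": [0.015,0,0.008,0,-0.015,0,0.08,0.015,0,0.008,0,-0.015,0,0.08,0.015,0,0.008,0,-0.015,0,0.08,0.015,0,0.008,0,-0.015,0,0.08,0,0,0,0,0,0,0.08]}}

```text
time_s: 15.5
eef_pos: [0.5926, 0.098, 0.0343]
eef_rot: [1.999, 1.336, -1.045]
contact_force: [0.3, 3.1, -0.7]
opening: 0.465
grasp_force: 21.3
```

```bash
python3 -c "
from m import *
local(); meas()"
```

```text
t 15.5 local mm [  1.3 162.2  22.3] tool rv deg [  0.  -55.2  -0. ] F x,y,z [-0.94  3.01 -0.69] open 0.465 grip 21.3 dq 0.0
scene 314 slope deg 0.06 z at y20 0.0394
  top rect [ 0.5 71.2] [96.8 40.1] 89.92 ymin 0.0243
  red top y [-0.0552 -0.0295] x [-0.0515  0.0335]
side 244 slope deg 0.18 z at y20 0.0402
  top rect [-1.2 67.4] [105.3  39.3] 89.8 ymin 0.0154
  red top y [-0.0616 -0.0323] x [-0.0526  0.0289]
```

Call:
{"api": "servo_tool", "payload": {"motion": [0.008,0,0.004,0,-0.004,0,0.08,0.008,0,0.004,0,-0.004,0,0.08,0,0,0,0,0,0,0.05,0,0,0,0,0,0,0,0,0,0,0,0,0,-0.05]}}

```text
time_s: 16.1
eef_pos: [0.5925, 0.0972, 0.0337]
eef_rot: [1.998, 1.334, -1.046]
contact_force: [0.7, 0.1, 0.6]
opening: 0.519
grasp_force: 0.0
```

```bash
python3 -c "
from m import *
local(); meas()"
```

```text
t 16.1 local mm [  1.6 161.4  21.7] tool rv deg [  0.  -55.3   0. ] F x,y,z [0.59 0.3  0.57] open 0.519 grip 0.0 dq 0.01
scene 317 slope deg -0.09 z at y20 0.0398
  top rect [ 0.6 70.5] [98.4 40. ] 89.55 ymin 0.0241
  red top y [-0.0556 -0.0282] x [-0.0515  0.0335]
side 246 slope deg -0.09 z at y20 0.0405
  top rect [-1.4 67.5] [104.2  39.5] 89.87 ymin 0.0175
  red top y [-0.0617 -0.0327] x [-0.0506  0.0288]
```

The prism lies flat and released. I'll back out, then nudge it about 10 mm sideways at its centre of mass to the centre line before the final push.

Call:
{"api": "servo_tool", "payload": {"motion": [0,0,-0.1,0,0,0,-1,0,0,-0.3,0,0,0,-1,0,0,-0.7,0,0,0,-1,0,0,-1,0,0,0,-1,0,0,-1,0,0,0,-1]}}

```text
time_s: 16.7
eef_pos: [0.6173, 0.1577, 0.0785]
eef_rot: [1.999, 1.336, -1.045]
contact_force: [-0.4, -0.0, -0.8]
opening: 1.003
grasp_force: 0.0
```

Call:
{"api": "servo_tool", "payload": {"motion": [0,0,-0.3,0,0,0,0,-0.2,0,-0.1,0,0,0,1,0,0,0,0,0,0,1,0,0,0,0,0,0,1,0,0,0,0,0,0,1]}}

```text
time_s: 17.2
eef_pos: [0.6183, 0.1606, 0.0871]
eef_rot: [1.999, 1.334, -1.048]
contact_force: [0.4, 0.4, -0.2]
opening: 0.142
grasp_force: 0.0
```

```bash
python3 -c "
from m import *
local(); meas(); line(W(.050,.100,.125),tool(0),14,1)"
```

```text
t 17.2 local mm [  1.1 229.8  75.1] tool rv deg [  0.1 -55.3   0.1] F x,y,z [ 0.26  0.49 -0.17] open 0.142 grip 0.0 dq 0.01
scene 321 slope deg 0.28 z at y20 0.0394
  top rect [ 0.5 70.5] [97.7 40. ] 89.88 ymin 0.0235
  red top y [-0.0544 -0.028 ] x [-0.0517  0.0335]
side 254 slope deg 0.61 z at y20 0.0397
  top rect [-1.3 66. ] [107.5  39.5] 89.63 ymin 0.0161
  red top y [-0.0618 -0.0334] x [-0.0517  0.0279]
[-0.33, 0.14, 0.22, -0.0, 0.46, -0.0, 1, -0.34, 0.14, 0.21, -0.0, 0.46, -0.0, 1, -0.36, 0.14, 0.17, -0.0, 0.46, -0.0, 1, -0.37, 0.14, 0.16, -0.0, 0.46, -0.0, 1, -0.38, 0.14, 0.12, -0.0, 0.46, -0.0, 1]
[-0.38, 0.14, 0.1, -0.0, 0.46, -0.0, 1, -0.39, 0.14, 0.08, -0.0, 0.46, -0.0, 1, -0.4, 0.14, 0.04, -0.0, 0.45, -0.0, 1, -0.4, 0.14, 0.02, -0.01, 0.46, -0.0, 1, -0.4, 0.14, -0.01, 0.0, 0.46, -0.0, 1]
[-0.39, 0.14, -0.03, 0.0, 0.46, -0.0, 1, -0.4, 0.14, -0.07, 0.0, 0.46, -0.0, 1, -0.39, 0.14, -0.09, 0.0, 0.46, -0.0, 1, -0.38, 0.14, -0.11, 0.0, 0.46, -0.0, 1]
```

Call:
{"api": "servo_tool", "payload": {"motion": [-0.33,0.14,0.12,0,0.46,0,1,-0.34,0.14,0.16,0,0.46,0,1,-0.36,0.14,0.17,0,0.46,0,1,-0.37,0.14,0.16,0,0.46,0,1,-0.38,0.14,0.12,0,0.46,0,1]}}

```text
time_s: 17.8
eef_pos: [0.6184, 0.1143, 0.1077]
eef_rot: [2.253, 1.506, -0.717]
contact_force: [0.6, -0.1, 0.6]
opening: 0.002
grasp_force: 0.0
```

Call:
{"api": "servo_tool", "payload": {"motion": [-0.38,0.14,0.1,0,0.46,0,1,-0.39,0.14,0.08,0,0.46,0,1,-0.4,0.14,0.04,0,0.45,0,1,-0.4,0.14,0.02,0,0.46,0,1,-0.4,0.14,-0.01,0,0.46,0,1]}}

```text
time_s: 18.3
eef_pos: [0.6166, 0.0644, 0.1256]
eef_rot: [2.471, 1.65, -0.339]
contact_force: [0.3, 0.7, -0.4]
opening: 0.002
grasp_force: 0.0
```

Call:
{"api": "servo_tool", "payload": {"motion": [-0.39,0.14,-0.03,0,0.46,0,1,-0.4,0.14,-0.07,0,0.46,0,1,-0.39,0.14,-0.09,0,0.46,0,1,-0.38,0.14,-0.11,0,0.46,0,1,0,0,0,0,0,0,1]}}

```text
time_s: 18.8
eef_pos: [0.6146, 0.019, 0.1405]
eef_rot: [2.619, 1.733, -0.0]
contact_force: [0.2, -1.0, 0.9]
opening: 0.003
grasp_force: 0.0
```

Run:
```python
from m import *
local()
c=vision.camera("wrist"); cv2.imwrite("pics/w4.png",c["color"][:,:,::-1])
X=cloud(c); L=X-O; L=np.dstack([L@xv,L@yv,L[...,2]]);col=c["color"].astype(int)
rd=(col[...,0]>110)&(col[...,1]<70)&(col[...,2]<70)
print("red",rd.sum(),np.nanpercentile(L[rd],[2,98],axis=0).round(4).tolist() if rd.sum() else 0)
t=(abs(L[...,2]-.04)<.004)&(abs(L[...,0])<.03)&(L[...,1]>.0)&(L[...,1]<.19)
print("top",t.sum(),cv2.minAreaRect((L[t][:,:2]*1000).astype(np.float32)))
line(W(.050,.100,.028),tool(0),9,1)
```

```text
t 18.8 local mm [ 51.9  97.6 128.5] tool rv deg [-0.  -0.   0.5] F x,y,z [ 0.57 -0.88  0.87] open 0.003 grip 0.0 dq 0.07
red 100 [[-0.054, -0.041, 0.0252], [-0.0357, -0.026, 0.0305]]
top 9956 ((-0.05802345275878906, 104.97512817382812), (150.44619750976562, 40.599327087402344), 89.78485870361328)
[-0.0, -0.0, 0.44, -0.0, 0.0, -0.0, 1, -0.01, -0.01, 0.45, -0.0, 0.0, -0.01, 1, 0.0, -0.0, 0.44, -0.0, 0.0, -0.0, 1, -0.0, -0.01, 0.45, -0.0, 0.0, -0.01, 1, -0.0, -0.0, 0.44, -0.0, 0.0, -0.0, 1]
[-0.01, -0.01, 0.44, -0.0, 0.0, -0.0, 1, 0.0, -0.0, 0.45, -0.0, 0.0, -0.01, 1, -0.0, -0.01, 0.44, -0.0, 0.0, -0.0, 1, -0.0, -0.0, 0.45, -0.0, 0.0, -0.01, 1]
```

View pics/w4.png

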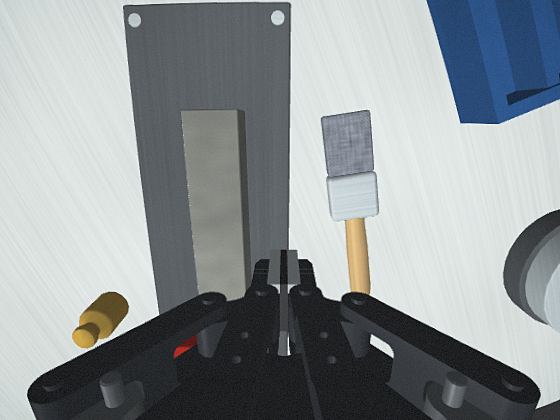

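The prism lies at pixels (181-245, 110-290) and is clear of the closed fingers at (285,265). The brush, at (325-380, 110-290), lies well off the plate. I'll descend beside the prism.

Call:
{"api": "servo_tool", "payload": {"motion": [0,0,0.44,0,0,0,1,-0.01,-0.01,0.45,0,0,-0.01,1,0,0,0.44,0,0,0,1,0,-0.01,0.45,0,0,-0.01,1,0,0,0.44,0,0,0,1]}}

```text
time_s: 19.35
eef_pos: [0.6146, 0.0262, 0.0822]
eef_rot: [-2.607, -1.75, 0.001]
contact_force: [0.3, -0.3, 0.6]
opening: 0.006
grasp_force: 0.0
```

Call:
{"api": "servo_tool", "payload": {"motion": [0.05,-0.01,0.44,0,0,0,1,0.05,0,0.45,0,0,-0.01,1,0,-0.01,0.44,0,0,0,1,0,0,0.45,0,0,-0.01,1,0,0,0,0,0,0,1]}}

```text
time_s: 19.85
eef_pos: [0.6144, 0.0278, 0.0377]
eef_rot: [-2.605, -1.752, 0.003]
contact_force: [-0.6, 0.2, -0.5]
opening: 0.001
grasp_force: 0.0
```

Call:
{"api": "servo_tool", "payload": {"motion": [0,-0.12,0,0,0,0,1,0,-0.12,0,0,0,0,1,0,-0.12,0,0,0,0,1,0,-0.08,0,0,0,0,1,0,0,0,0,0,0,1]}}

```text
time_s: 20.35
eef_pos: [0.605, 0.0324, 0.0398]
eef_rot: [-2.606, -1.753, -0.001]
contact_force: [-0.5, -0.1, 0.1]
opening: -0.003
grasp_force: 0.0
```

```bash
python3 -c "
from m import *
local(); meas()"
```

```text
t 20.35 local mm [ 38.  106.3  27.8] tool rv deg [ 0.   0.1 -0.4] F x,y,z [-0.41 -0.31  0.1 ] open -0.003 grip 0.0 dq 0.01
scene 167 slope deg 8.18 z at y20 0.0326
  top rect [14.6 80.9] [67.  77.3] 0.52 ymin 0.046
  red top y [-0.0557 -0.0286] x [-0.0524 -0.0107]
side 251 slope deg 3.67 z at y20 0.0393
  top rect [-0.5 67.1] [102.2  67.6] 71.96 ymin 0.0169
  red top y [-0.0622 -0.0341] x [-0.0526  0.028 ]
```

Call:
{"api": "servo_tool", "payload": {"motion": [-0.1,0,0,0,0,0.02,1,-0.1,0,0,0,0,0.02,1,0,-0.08,0,0,0,0,1,0,-0.08,0,0,0,0,1,0,-0.08,0,0,0,0,1]}}

```text
time_s: 20.95
eef_pos: [0.5994, 0.0289, 0.0398]
eef_rot: [2.611, 1.743, 0.005]
contact_force: [3.0, -2.1, -0.7]
opening: -0.005
grasp_force: 1.5
```

Call:
{"api": "servo_tool", "payload": {"motion": [0,-0.06,0,0,0,0,1,0,-0.06,0,0,0,0,1,0,-0.06,0,0,0,0,1,0,-0.06,0,0,0,0,1,0,0,0,0,0,0,1]}}

```text
time_s: 21.45
eef_pos: [0.5922, 0.0324, 0.0395]
eef_rot: [-2.611, -1.745, -0.001]
contact_force: [2.5, -0.3, 0.2]
opening: -0.001
grasp_force: 1.3
```

Run:
```python
from m import *
local()
c=vision.camera("wrist")
X=cloud(c); L=X-O; L=np.dstack([L@xv,L@yv,L[...,2]]);col=c["color"].astype(int)
t=(abs(L[...,2]-.04)<.004)&(abs(L[...,0]+.005)<.035)&(L[...,1]>.12)&(L[...,1]<.19)
print("top",t.sum(),cv2.minAreaRect((L[t][:,:2]*1000).astype(np.float32)))
```

```text
t 21.45 local mm [ 26.1 101.4  27.5] tool rv deg [ 0.   0.1 -0. ] F x,y,z [2.46 0.71 0.17] open -0.001 grip 1.3 dq 0.0
top 15284 ((-9.27418327331543, 150.46224975585938), (40.82781219482422, 60.95320510864258), 0.042760562151670456)
```

The prism is now on the centre line and square. I'll move round to its head end.

Call:
{"api": "servo_tool", "payload": {"motion": [0,0.2,0,0,0,0,1,0,0.3,-0.3,0,0,0,1,0,0,-0.8,0,0,0,1,0,0,-0.9,0,0,0,1,0.4,-0.3,-0.4,0,0,0,1]}}

```text
time_s: 22.0
eef_pos: [0.602, 0.0371, 0.1015]
eef_rot: [2.614, 1.74, 0.003]
contact_force: [1.0, 0.1, 0.1]
opening: 0.002
grasp_force: 0.0
```

Call:
{"api": "servo_tool", "payload": {"motion": [0.9,-0.4,0,0,0,0,1,0.9,-0.4,0,0,0,0,1,0.9,-0.4,0,0,0,0,1,0.9,-0.3,0,0,0,0,1,0.4,0,0,0,0,0,1]}}

```text
time_s: 22.5
eef_pos: [0.6029, 0.1508, 0.0991]
eef_rot: [-2.604, -1.75, 0.0]
contact_force: [0.7, -0.1, -0.4]
opening: 0.001
grasp_force: 0.0
```

Call:
{"api": "servo_tool", "payload": {"motion": [0,0,0,0,0,0,1,0,0,0,0,0,0,1,0,0,0,0,0,0,1,0,0,0,0,0,0,1,0,0,0,0,0,0,1]}}

```text
time_s: 23.0
eef_pos: [0.6044, 0.1448, 0.0996]
eef_rot: [-2.613, -1.743, -0.001]
contact_force: [-0.4, 0.3, -0.2]
opening: -0.002
grasp_force: 0.0
```

Run:
```python
from m import *
local(); meas(); line(W(-.0093,.210,.028),tool(0),9,1)
```

```text
t 23.0 local mm [ -5.6 209.9  87.6] tool rv deg [0.  0.  0.1] F x,y,z [-0.47  0.11 -0.21] open -0.002 grip 0.0 dq 0.0
scene 12 slope deg 6.41 z at y20 0.0283
  top rect [  1.5 112.6] [10.3 29.4] 61.3 ymin 0.1015
  red top y [-0.0558 -0.0336] x [0.0246 0.0341]
side 243 slope deg 0.4 z at y20 0.0397
  top rect [-10.1  67.2] [ 40.2 103.8] 0.56 ymin 0.017
  red top y [-0.0636 -0.0331] x [-0.0519  0.029 ]
[-0.0, -0.02, 0.27, -0.0, -0.0, -0.0, 1, -0.0, -0.01, 0.26, -0.0, -0.0, -0.0, 1, -0.01, -0.02, 0.27, -0.0, -0.0, -0.0, 1, 0.0, -0.01, 0.26, -0.0, -0.0, -0.0, 1, -0.0, -0.02, 0.27, -0.0, -0.0, -0.0, 1]
[-0.0, -0.01, 0.26, -0.0, -0.0, -0.0, 1, -0.01, -0.02, 0.27, -0.0, -0.0, -0.01, 1, 0.0, -0.01, 0.26, -0.0, -0.01, 0.0, 1, 0.0, -0.02, 0.27, -0.0, 0.0, 0.0, 1]
```

Call:
{"api": "servo_tool", "payload": {"motion": [0,-0.03,0.4,0,0,0,1,0,-0.03,0.5,0,0,0,1,0,-0.03,0.6,0,0,0,1,0,-0.03,0.6,0,0,0,1,0,-0.03,0.4,0,0,0,1]}}

```text
time_s: 23.6
eef_pos: [0.5998, 0.1475, 0.0348]
eef_rot: [-2.61, -1.745, 0.003]
contact_force: [-0.5, 0.6, -0.0]
opening: 0.005
grasp_force: 0.0
```

Call:
{"api": "servo_tool", "payload": {"motion": [-0.16,0,0,0,0,0,1,-0.16,0,0,0,0,0,1,-0.16,0,0,0,0,0,1,-0.16,0,0,0,0,0,1,0,0,0,0,0,0,1]}}

```text
time_s: 24.1
eef_pos: [0.5949, 0.1316, 0.0377]
eef_rot: [-2.613, -1.743, -0.002]
contact_force: [0.2, 1.0, -0.7]
opening: -0.001
grasp_force: 0.0
```

```bash
python3 -c "
from m import *
local()"
```

```text
t 24.1 local mm [ -9.4 194.1  25.7] tool rv deg [-0.   0.1  0.1] F x,y,z [-0.17  0.96 -0.67] open -0.001 grip 0.0 dq 0.01
```

Call:
{"api": "servo_tool", "payload": {"motion": [-0.08,0,0,0,0,0,1,-0.12,0,0,0,0,0,1,-0.15,0,0,0,0,0,1,-0.15,0,0,0,0,0,1,-0.15,0,0,0,0,0,1]}}

```text
time_s: 24.6
eef_pos: [0.5893, 0.1187, 0.0373]
eef_rot: [-2.61, -1.746, -0.004]
contact_force: [0.7, 4.0, 1.6]
opening: 0.002
grasp_force: 1.8
```

Call:
{"api": "servo_tool", "payload": {"motion": [-0.15,0,0,0,0,0,1,-0.15,0,0,0,0,0,1,-0.15,0,0,0,0,0,1,-0.15,0,0,0,0,0,1,-0.1,0,0,0,0,0,1]}}

```text
time_s: 25.1
eef_pos: [0.5822, 0.1014, 0.0373]
eef_rot: [-2.612, -1.745, -0.002]
contact_force: [2.9, 3.6, 3.3]
opening: -0.002
grasp_force: 2.3
```

```bash
python3 -c "
from m import *
local(); meas()"
```

```text
t 25.1 local mm [ -9.6 161.3  25.3] tool rv deg [-0.   0.1  0. ] F x,y,z [1.26 4.44 3.35] open -0.002 grip 2.3 dq 0.04
scene 4 slope deg -12.3 z at y20 0.0647Traceback (most recent call last):
  File "<string>", line 3, in <module>
    local(); meas()
             ~~~~^^
  File "m.py", line 12, in meas
    r=cv2.minAreaRect((L[t][:,:2]*1000).astype(np.float32));print("  top rect",np.round(r[0],1),np.round(r[1],1),round(r[2],2),"ymin",np.percentile(L[t][:,1],1).round(4))
                                                                                                                                      ~~~~~~~~~~~~~^^^^^^^^^^^^^
    return _quantile_unchecked(
        a, q, axis, out, overwrite_input, method, keepdims, weights)
    return _ureduce(a,
                    func=_quantile_ureduce_func,
    ...<5 lines>...
                    overwrite_input=overwrite_input,
                    method=method)
    r = func(a, **kwargs)
    result = _quantile(arr,
                       quantiles=q,
    ...<2 lines>...
                       out=out,
                       weights=wgt)
    slices_having_nans = np.isnan(arr[-1, ...])
                                  ~~~^^^^^^^^^
IndexError: index -1 is out of bounds for axis 0 with size 0
```

Call:
{"api": "servo_tool", "payload": {"motion": [-0.1,0,0,0,0,0,1,-0.1,0,0,0,0,0,1,-0.1,0,0,0,0,0,1,-0.08,0,0,0,0,0,1,-0.06,0,0,0,0,0,1]}}

```text
time_s: 25.65
eef_pos: [0.5777, 0.0912, 0.037]
eef_rot: [-2.612, -1.745, -0.001]
contact_force: [1.8, 4.3, 3.2]
opening: -0.001
grasp_force: 2.4
```

Call:
{"api": "servo_tool", "payload": {"motion": [-0.04,0,0,0,0,0,1,-0.04,0,0,0,0,0,1,-0.04,0,0,0,0,0,1,-0.04,0,0,0,0,0,1,-0.04,0,0,0,0,0,1]}}

```text
time_s: 26.15
eef_pos: [0.5758, 0.0869, 0.037]
eef_rot: [-2.611, -1.745, -0.001]
contact_force: [2.1, 4.8, 3.3]
opening: 0.004
grasp_force: 2.4
```

```bash
python3 -c "
from m import *
local()"
```

```text
t 26.15 local mm [ -9.9 145.4  25. ] tool rv deg [ 0.   0.1 -0. ] F x,y,z [0.11 5.26 3.35] open 0.004 grip 2.4 dq 0.02
```

Call:
{"api": "servo_tool", "payload": {"motion": [-0.03,0,0,0,0,0,1,-0.03,0,0,0,0,0,1,-0.03,0,0,0,0,0,1,-0.03,0,0,0,0,0,1,0,0,0,0,0,0,1]}}

```text
time_s: 26.65
eef_pos: [0.5745, 0.0838, 0.037]
eef_rot: [-2.612, -1.745, -0.001]
contact_force: [2.0, 4.1, 3.6]
opening: -0.002
grasp_force: 2.1
```

```bash
python3 -c "
from m import *
local()"
```

```text
t 26.65 local mm [ -9.9 142.1  25. ] tool rv deg [0.  0.1 0. ] F x,y,z [0.32 4.52 3.62] open -0.002 grip 2.1 dq 0.0
```

Call:
{"api": "servo_tool", "payload": {"motion": [-0.03,0,0,0,0,0,1,-0.03,0,0,0,0,0,1,-0.03,0,0,0,0,0,1,-0.03,0,0,0,0,0,1,0,0,0,0,0,0,1]}}

```text
time_s: 27.15
eef_pos: [0.5738, 0.0822, 0.037]
eef_rot: [-2.61, -1.745, -0.003]
contact_force: [2.2, 4.8, 3.1]
opening: -0.002
grasp_force: 3.0
```

```bash
python3 -c "
from m import *
local()"
```

```text
t 27.15 local mm [ -9.9 140.4  25. ] tool rv deg [ 0.   0.1 -0. ] F x,y,z [0.21 5.31 3.14] open -0.002 grip 3.0 dq 0.0
```

Call:
{"api": "servo_tool", "payload": {"motion": [-0.03,0,0,0,0,0,1,-0.03,0,0,0,0,0,1,-0.03,0,0,0,0,0,1,0,0,0,0,0,0,1,0,0,0,0,0,0,1]}}

```text
time_s: 27.65
eef_pos: [0.5739, 0.0821, 0.037]
eef_rot: [-2.609, -1.747, -0.006]
contact_force: [3.5, 8.0, 1.3]
opening: -0.0
grasp_force: 4.7
```

```bash
python3 -c "
from m import *
local()"
```

```text
t 27.65 local mm [ -9.9 140.3  25. ] tool rv deg [-0.   0.3 -0.1] F x,y,z [0.17 8.76 1.26] open -0.0 grip 4.7 dq 0.0
```

It's against the stop, with no motion and the force rising. I'll press a little more to square it, then back off.

Call:
{"api": "servo_tool", "payload": {"motion": [-0.04,0,0,0,0,0,1,-0.04,0,0,0,0,0,1,-0.04,0,0,0,0,0,1,0,0,0,0,0,0,1,0,0,0,0,0,0,1]}}

```text
time_s: 28.15
eef_pos: [0.5748, 0.0815, 0.0372]
eef_rot: [-2.608, -1.749, -0.013]
contact_force: [6.4, 12.1, -0.9]
opening: -0.005
grasp_force: 6.7
```

Call:
{"api": "servo_tool", "payload": {"motion": [0.1,0,0,0,0,0,1,0.2,0,0,0,0,0,1,0.6,0,0,0,0,0,1,0.9,0,0,0,0,0,1,0.6,0,-0.6,0,0,0,1]}}

```text
time_s: 28.65
eef_pos: [0.5923, 0.1319, 0.05]
eef_rot: [-2.61, -1.744, 0.009]
contact_force: [0.6, 0.5, 0.3]
opening: -0.0
grasp_force: 0.0
```

Call:
{"api": "servo_tool", "payload": {"motion": [0.2,0,-0.9,0,0,0,1,0,0.9,-0.9,0,0,0,1,0,0.9,-0.9,0,0,0,1,0,0.9,-0.9,0,0,0,1,0,0,0,0,0,0,1]}}

```text
time_s: 29.15
eef_pos: [0.6633, 0.1073, 0.1452]
eef_rot: [2.611, 1.737, 0.01]
contact_force: [0.7, -0.9, 0.5]
opening: 0.002
grasp_force: 0.0
```

Run:
```python
from m import *
local()
try: meas()
except Exception as e: print(e)
c=vision.camera("side"); a=cv2.resize(c["color"][150:270,240:340,::-1],None,fx=4,fy=4,interpolation=cv2.INTER_CUBIC)
w=vision.camera("scene"); b=cv2.resize(w["color"][165:285,220:320,::-1],None,fx=4,fy=4,interpolation=cv2.INTER_CUBIC)
cv2.imwrite("pics/end.png",np.hstack([a,b]))
```

```text
t 29.15 local mm [ 63.1 197.8 133.2] tool rv deg [-0.5  0.1  0.2] F x,y,z [ 1.   -0.53  0.46] open 0.002 grip 0.0 dq 0.09
scene 357 slope deg -0.02 z at y20 0.0397
  top rect [-7.9 46.1] [146.2  39.9] 89.92 ymin -0.026
  red top y [-0.056  -0.0297] x [-0.054   0.0064]
side 328 slope deg -0.39 z at y20 0.0402
  top rect [-10.1  41.3] [ 40.  155.3] 0.18 ymin -0.0322
  red top y [-0.062  -0.0327] x [-0.0523  0.0287]
```

View pics/end.png

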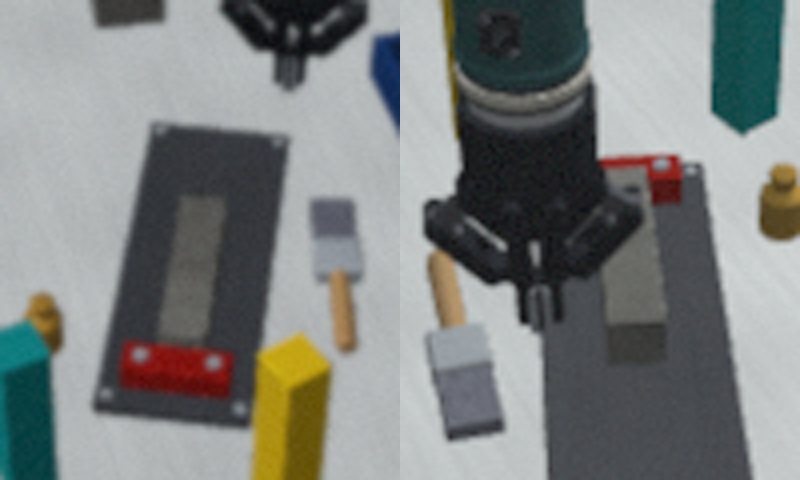

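The prism lies flat with its foot against the red stop (side crop 185,342), and the bystanders haven't moved. I'll do one check of squareness from above with the wrist camera, for which time is ample.

Run:
```python
from m import *
s=manip.state(); p=s["eef_pos"];q=R.from_rotvec(s["eef_rot"])
a=W(.0,.10,.215);b=W(-.010,-.085,.215)
way=[(p+(a-p)*k/6,tool(0)) for k in range(1,7)]+[(a+(b-a)*k/9,tool(0)) for k in range(1,10)]
rows(way,1,p,q)
```

```text
[-0.66, -0.37, -0.58, -0.03, 0.01, 0.0, 1, -0.65, -0.37, -0.58, -0.0, -0.0, 0.0, 1, -0.66, -0.36, -0.57, -0.0, -0.0, 0.0, 1, -0.65, -0.37, -0.58, -0.0, -0.0, 0.0, 1, -0.66, -0.37, -0.58, -0.0, -0.0, 0.0, 1]
[-0.65, -0.36, -0.58, -0.0, -0.0, 0.0, 1, -0.82, -0.05, -0.0, -0.0, -0.0, 0.0, 1, -0.83, -0.04, -0.0, -0.0, -0.0, 0.0, 1, -0.82, -0.05, -0.0, -0.0, -0.0, 0.0, 1, -0.82, -0.04, -0.0, -0.0, -0.0, 0.0, 1]
[-0.82, -0.05, -0.0, -0.0, -0.0, 0.0, 1, -0.82, -0.04, -0.0, -0.0, -0.0, 0.0, 1, -0.83, -0.05, -0.0, -0.0, -0.0, 0.0, 1, -0.82, -0.04, -0.0, -0.0, -0.0, 0.0, 1, -0.82, -0.04, -0.0, -0.0, -0.0, 0.0, 1]
```

Call:
{"api": "servo_tool", "payload": {"motion": [-0.66,-0.37,-0.58,0,0,0,1,-0.65,-0.37,-0.58,0,0,0,1,-0.66,-0.36,-0.57,0,0,0,1,-0.65,-0.37,-0.58,0,0,0,1,-0.66,-0.37,-0.58,0,0,0,1]}}

```text
time_s: 29.85
eef_pos: [0.5818, 0.0526, 0.2129]
eef_rot: [-2.608, -1.745, 0.005]
contact_force: [0.6, 0.0, 0.3]
opening: 0.0
grasp_force: 0.0
```

Call:
{"api": "servo_tool", "payload": {"motion": [-0.65,-0.36,-0.58,0,0,0,1,-0.82,-0.05,0,0,0,0,1,-0.83,-0.04,0,0,0,0,1,-0.82,-0.05,0,0,0,0,1,-0.82,-0.04,0,0,0,0,1]}}

```text
time_s: 30.35
eef_pos: [0.5326, -0.0344, 0.227]
eef_rot: [-2.61, -1.745, 0.003]
contact_force: [0.2, -0.5, -1.0]
opening: -0.006
grasp_force: 0.0
```

Call:
{"api": "servo_tool", "payload": {"motion": [-0.82,-0.05,0,0,0,0,1,-0.82,-0.04,0,0,0,0,1,-0.83,-0.05,0,0,0,0,1,-0.6,-0.04,0,0,0,0,1,0,0,0,0,0,0,1]}}

```text
time_s: 30.85
eef_pos: [0.499, -0.1049, 0.2276]
eef_rot: [-2.614, -1.739, 0.003]
contact_force: [0.8, -0.1, -0.6]
opening: -0.001
grasp_force: 0.0
```

Run:
```python
from m import *
local()
c=vision.camera("wrist"); cv2.imwrite("pics/w5.png",c["color"][:,:,::-1])
X=cloud(c); L=X-O; L=np.dstack([L@xv,L@yv,L[...,2]]);col=c["color"].astype(int)
t=(abs(L[...,2]-.04)<.004)&(abs(L[...,0]+.01)<.03)&(L[...,1]>-.05)&(L[...,1]<.16)
print("top",t.sum(),cv2.minAreaRect((L[t][:,:2]*1000).astype(np.float32)))
rd=(col[...,0]>100)&(col[...,1]<70)&(col[...,2]<70)&(L[...,2]>.022)
print("red",cv2.minAreaRect((L[rd][:,:2]*1000).astype(np.float32)),np.percentile(L[rd][:,1],[2,50,98]))
P=L[t];f=[];
for x0 in np.arange(-.026,.007,.004):
    m=t&(abs(L[...,0]-x0)<.002); r=rd&(abs(L[...,0]-x0)<.002)
    print(round(x0*1e3),"foot y",(np.percentile(L[m][:,1],.5)*1e3).round(1),"red y max",(np.percentile(L[r][:,1],99)*1e3).round(1) if r.sum() else None)
pl=(abs(L[...,2])<.003)&(col.max(-1)<95)&(abs(L[...,0]+.01)<.075)&(L[...,1]>-.1)
print("plate",cv2.minAreaRect((L[pl][:,:2]*1000).astype(np.float32)))
```

```text
t 30.85 local mm [ -7.5 -61.1 215.6] tool rv deg [ 0.2 -0.   0.2] F x,y,z [ 0.75  0.23 -0.59] open -0.001 grip 0.0 dq 0.04
top 6979 ((-8.529109954833984, 44.57509231567383), (40.60182571411133, 147.91732788085938), 0.1633031964302063)
red ((-11.519630432128906, -44.71131896972656), (29.49384307861328, 89.60438537597656), 89.47361755371094) [-0.05884594 -0.04456271 -0.03085206]
-26 foot y -28.0 red y max -31.8
-22 foot y -28.5 red y max -32.1
-18 foot y -28.5 red y max -31.8
-14 foot y -28.7 red y max -32.0
-10 foot y -28.4 red y max -31.9
-6 foot y -28.5 red y max -31.9
-2 foot y -28.8 red y max -32.0
2 foot y -28.5 red y max -32.0
6 foot y -28.7 red y max -32.0
plate ((-10.295516967773438, 27.35222625732422), (211.98973083496094, 129.30230712890625), 89.24837493896484)
```

View pics/w5.png

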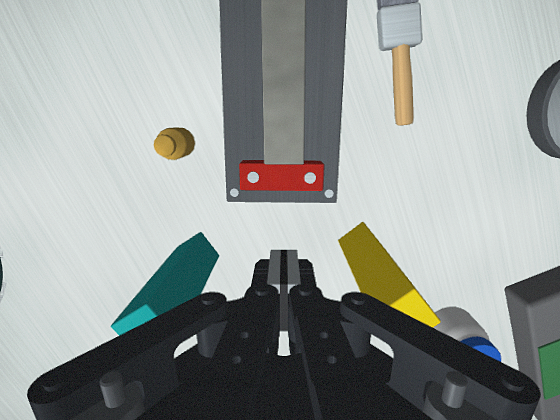

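The image shows no visible gap, with the prism's foot meeting the stop at (283,163). The yaw fit says it's about 0.8° off square to the stop, though. I'll re-seat it with one more push, with the tool yawed to the plate's 66.7° and slightly off-centre toward +x.

Run:
```python
from m import *
q1=tool(0)*R.from_euler('z',0.8,degrees=True)
s=manip.state(); p=s["eef_pos"];q=R.from_rotvec(s["eef_rot"])
b=W(-.001,.165,.130);c=W(-.001,.165,.026)
way=[(p+(b-p)*k/12,q1) for k in range(1,13)]+[(b,q1)]*3+[(b+(c-b)*k/8,q1) for k in range(1,9)]
rows(way,1,p,q)
```

```text
[0.75, 0.02, 0.29, -0.01, -0.0, 0.08, 1, 0.75, 0.01, 0.28, -0.0, -0.0, -0.0, 1, 0.74, 0.01, 0.29, -0.0, -0.0, -0.0, 1, 0.75, 0.01, 0.29, -0.0, -0.0, -0.0, 1, 0.75, 0.01, 0.28, -0.0, -0.0, -0.0, 1]
[0.75, 0.01, 0.29, -0.0, -0.0, -0.0, 1, 0.74, 0.01, 0.29, -0.0, -0.0, -0.0, 1, 0.75, 0.01, 0.28, -0.0, -0.0, -0.0, 1, 0.75, 0.01, 0.29, -0.0, -0.0, -0.0, 1, 0.75, 0.01, 0.28, -0.0, -0.0, -0.0, 1]
[0.74, 0.01, 0.29, -0.0, -0.0, -0.0, 1, 0.75, 0.01, 0.29, -0.0, -0.0, -0.0, 1, 0.0, -0.0, -0.0, -0.0, -0.0, -0.0, 1, 0.0, -0.0, -0.0, -0.0, -0.0, -0.0, 1, 0.0, -0.0, -0.0, -0.0, -0.0, -0.0, 1]
[0.0, -0.0, 0.52, -0.0, -0.0, -0.0, 1, 0.0, -0.0, 0.52, -0.0, -0.0, -0.0, 1, 0.0, -0.0, 0.52, -0.0, -0.0, -0.0, 1, -0.0, -0.0, 0.52, -0.0, -0.0, -0.0, 1, -0.0, -0.0, 0.52, -0.0, -0.0, -0.0, 1]
[-0.0, -0.0, 0.52, -0.0, -0.0, -0.0, 1, -0.0, -0.0, 0.52, -0.0, -0.0, -0.0, 1, -0.0, -0.0, 0.52, -0.0, -0.0, -0.0, 1]
```

Call:
{"api": "servo_tool", "payload": {"motion": [0.75,0.02,0.29,0,0,0.08,1,0.75,0.01,0.28,0,0,0,1,0.74,0.01,0.29,0,0,0,1,0.75,0.01,0.29,0,0,0,1,0.75,0.01,0.28,0,0,0,1]}}

```text
time_s: 31.4
eef_pos: [0.5398, -0.0149, 0.192]
eef_rot: [-2.62, -1.731, -0.001]
contact_force: [-0.5, -0.5, 0.5]
opening: -0.001
grasp_force: 0.0
```

Call:
{"api": "servo_tool", "payload": {"motion": [0.75,0.01,0.29,0,0,0,1,0.74,0.01,0.29,0,0,0,1,0.75,0.01,0.28,0,0,0,1,0.75,0.01,0.29,0,0,0,1,0.75,0.01,0.28,0,0,0,1]}}

```text
time_s: 31.9
eef_pos: [0.5777, 0.0696, 0.1566]
eef_rot: [-2.622, -1.729, -0.001]
contact_force: [-0.3, 0.2, -0.2]
opening: -0.002
grasp_force: 0.0
```

Call:
{"api": "servo_tool", "payload": {"motion": [0.74,0.01,0.29,0,0,0,1,0.75,0.01,0.29,0,0,0,1,0,0,0,0,0,0,1,0,0,0,0,0,0,1,0,0,0,0,0,0,1]}}

```text
time_s: 32.4
eef_pos: [0.592, 0.1009, 0.143]
eef_rot: [-2.624, -1.727, -0.0]
contact_force: [-0.3, 0.5, 0.9]
opening: -0.003
grasp_force: 0.0
```

```bash
python3 -c "
from m import *
local(); line(W(-.001,.166,.026),tool(0)*R.from_euler('z',0.8,degrees=True),8,1)"
```

```text
t 32.4 local mm [ -0.3 164.6 131. ] tool rv deg [0.  0.  0.8] F x,y,z [-0.52  0.35  0.92] open -0.003 grip 0.0 dq 0.01
[0.01, -0.0, 0.53, -0.0, -0.0, 0.0, 1, 0.0, -0.01, 0.52, -0.0, -0.0, 0.0, 1, 0.01, -0.0, 0.53, -0.0, -0.0, 0.0, 1, 0.01, -0.0, 0.52, -0.0, -0.0, 0.0, 1, 0.0, -0.01, 0.53, -0.0, -0.0, 0.0, 1]
[0.01, -0.0, 0.52, -0.0, -0.0, 0.0, 1, 0.01, -0.0, 0.53, -0.0, -0.0, 0.0, 1, 0.0, -0.01, 0.52, -0.0, -0.0, 0.0, 1]
```

Call:
{"api": "servo_tool", "payload": {"motion": [0.01,0,0.53,0,0,0,1,0,0,0.52,0,0,0,1,0.01,0,0.53,0,0,0,1,0.01,0,0.52,0,0,0,1,0,0,0.53,0,0,0,1]}}

```text
time_s: 32.9
eef_pos: [0.5922, 0.1029, 0.0755]
eef_rot: [-2.622, -1.729, 0.0]
contact_force: [0.1, -0.2, -0.7]
opening: 0.005
grasp_force: 0.0
```

Call:
{"api": "servo_tool", "payload": {"motion": [0,0,0.52,0,0,0,1,0,0,0.53,0,0,0,1,0,0,0.52,0,0,0,1,-0.2,0,0,0,0,0,1,-0.2,0,0,0,0,0,1]}}

```text
time_s: 33.4
eef_pos: [0.5884, 0.0935, 0.0374]
eef_rot: [-2.622, -1.729, -0.0]
contact_force: [-0.1, -0.2, 0.8]
opening: 0.002
grasp_force: 0.0
```

Call:
{"api": "servo_tool", "payload": {"motion": [-0.2,0,0,0,0,0,1,-0.15,0,0,0,0,0,1,-0.06,0,0,0,0,0,1,-0.04,0,0,0,0,0,1,0,0,0,0,0,0,1]}}

```text
time_s: 33.9
eef_pos: [0.5843, 0.0836, 0.038]
eef_rot: [-2.622, -1.729, -0.002]
contact_force: [-1.4, -0.2, -0.1]
opening: -0.003
grasp_force: 0.0
```

```bash
python3 -c "
from m import *
local()"
```

```text
t 33.9 local mm [ -0.8 145.7  26. ] tool rv deg [-0.   0.1  0.7] F x,y,z [-1.18 -0.68 -0.14] open -0.003 grip 0.0 dq 0.0
```

Call:
{"api": "servo_tool", "payload": {"motion": [-0.06,0,0,0,0,0,1,-0.05,0,0,0,0,0,1,-0.05,0,0,0,0,0,1,-0.05,0,0,0,0,0,1,-0.04,0,0,0,0,0,1]}}

```text
time_s: 34.4
eef_pos: [0.5821, 0.0787, 0.0377]
eef_rot: [-2.621, -1.73, -0.003]
contact_force: [1.0, 1.7, -2.0]
opening: -0.003
grasp_force: 1.6
```

Call:
{"api": "servo_tool", "payload": {"motion": [-0.04,0,0,0,0,0,1,-0.04,0,0,0,0,0,1,-0.03,0,0,0,0,0,1,0,0,0,0,0,0,1,0,0,0,0,0,0,1]}}

```text
time_s: 34.9
eef_pos: [0.5829, 0.078, 0.038]
eef_rot: [-2.62, -1.732, -0.009]
contact_force: [3.4, 5.3, -2.9]
opening: 0.001
grasp_force: 3.2
```

```bash
python3 -c "
from m import *
local()"
```

```text
t 34.9 local mm [1.0e-01 1.4e+02 2.6e+01] tool rv deg [-0.1  0.3  0.6] F x,y,z [ 1.1   6.23 -2.94] open 0.001 grip 3.2 dq 0.0
```

Call:
{"api": "servo_tool", "payload": {"motion": [-0.07,0,0,0,0,0,1,-0.07,0,0,0,0,0,1,-0.07,0,0,0,0,0,1,-0.06,0,0,0,0,0,1,0,0,0,0,0,0,1]}}

```text
time_s: 35.4
eef_pos: [0.5836, 0.0775, 0.0388]
eef_rot: [-2.615, -1.736, -0.022]
contact_force: [6.8, 13.0, -2.8]
opening: 0.003
grasp_force: 7.8
```

```bash
python3 -c "
from m import *
local()"
```

```text
t 35.4 local mm [  0.9 139.8  26.8] tool rv deg [-0.3  0.7  0.3] F x,y,z [ 1.28 14.64 -2.79] open 0.003 grip 7.8 dq 0.0
```

Call:
{"api": "servo_tool", "payload": {"motion": [0.1,0,0,0,0,0,1,0.3,0,0,0,0,0,1,0.6,0,0,0,0,0,1,0.6,0,-0.5,0,0,0,1,0,0,-0.9,0,0,0,1]}}

```text
time_s: 35.9
eef_pos: [0.5931, 0.1082, 0.0716]
eef_rot: [-2.618, -1.732, 0.003]
contact_force: [0.3, -0.4, 1.0]
opening: 0.001
grasp_force: 0.0
```

Call:
{"api": "servo_tool", "payload": {"motion": [0,0,-0.9,0,0,0,1,0,0,-1,0,0,0,1,0,0,-1,0,0,0,1,-0.5,0,-1,0,0,0,1,-0.8,0,-1,0,0,0,1]}}

```text
time_s: 36.4
eef_pos: [0.5807, 0.0767, 0.1959]
eef_rot: [-2.62, -1.732, -0.0]
contact_force: [0.6, -0.5, 0.6]
opening: 0.002
grasp_force: 0.0
```

Call:
{"api": "servo_tool", "payload": {"motion": [-0.9,-0.06,-0.5,0,0,0,1,-0.9,-0.06,0,0,0,0,1,-0.9,-0.06,0,0,0,0,1,-0.9,-0.06,0,0,0,0,1,-0.9,-0.06,0,0,0,0,1]}}

```text
time_s: 36.9
eef_pos: [0.5285, -0.0258, 0.2075]
eef_rot: [-2.623, -1.728, 0.001]
contact_force: [0.3, -0.3, -0.4]
opening: -0.0
grasp_force: 0.0
```

Call:
{"api": "servo_tool", "payload": {"motion": [-0.8,0,0,0,0,0,1,-0.8,0,0,0,0,0,1,-0.5,0,0,0,0,0,1,0,0,0,0,0,0,1,0,0,0,0,0,0,1]}}

```text
time_s: 37.4
eef_pos: [0.5092, -0.0725, 0.2075]
eef_rot: [-2.622, -1.729, -0.001]
contact_force: [0.3, -0.6, -1.2]
opening: 0.002
grasp_force: 0.0
```

Run:
```python
from m import *
local()
c=vision.camera("wrist")
X=cloud(c); L=X-O; L=np.dstack([L@xv,L@yv,L[...,2]]);col=c["color"].astype(int)
t=(abs(L[...,2]-.04)<.004)&(abs(L[...,0]+.01)<.03)&(L[...,1]>-.05)&(L[...,1]<.16)
print("top",t.sum(),cv2.minAreaRect((L[t][:,:2]*1000).astype(np.float32)))
rd=(col[...,0]>100)&(col[...,1]<70)&(col[...,2]<70)&(L[...,2]>.022)
print("red",cv2.minAreaRect((L[rd][:,:2]*1000).astype(np.float32)))
for x0 in (-.026,-.01,.006):
    m=t&(abs(L[...,0]-x0)<.002);r=rd&(abs(L[...,0]-x0)<.002)
    print("foot y min",(L[m][:,1].min()*1e3).round(1),"red max",(L[r][:,1].max()*1e3).round(1))
pl=(abs(L[...,2])<.003)&(col.max(-1)<95)&(abs(L[...,0]+.01)<.075)&(L[...,1]>-.1)
print("plate",cv2.minAreaRect((L[pl][:,:2]*1000).astype(np.float32)))
try: meas()
except Exception as e: print(e)
```

```text
t 37.4 local mm [-10.4 -27.2 195.5] tool rv deg [0.  0.1 0.7] F x,y,z [ 0.45 -0.43 -1.18] open 0.002 grip 0.0 dq 0.02
top 8092 ((-7.769125938415527, 50.454734802246094), (159.72149658203125, 40.31758499145508), 89.61711120605469)
red ((-11.44234848022461, -43.02599334716797), (31.98250961303711, 89.54722595214844), 89.37877655029297)
foot y min -28.8 red max -33.2
foot y min -29.2 red max -33.4
foot y min -29.5 red max -33.8
plate ((-10.132488250732422, 41.23832702636719), (238.25328063964844, 129.0326385498047), 89.26127624511719)
scene 485 slope deg 0.16 z at y20 0.0395
  top rect [-7.3 45.1] [149.5  39.9] 89.37 ymin -0.0262
  red top y [-0.0567 -0.0294] x [-0.0522  0.0338]
side 331 slope deg -0.13 z at y20 0.0405
  top rect [-9.4 42.9] [153.7  40.3] 89.61 ymin -0.0327
  red top y [-0.0627 -0.032 ] x [-0.0526  0.0297]
```

```bash
python3 -c "
from station import job_done
print(job_done())"
```

```text
the job is handed in; nothing more can be done
None
```

I tipped the prism over, eased it down flat and pushed it flush against the red stop, handing in after about 37 s with the robot touching nothing. It lies about 2 mm off the centre line and within about 0.3° of square. To hold it back I pinched its sides lightly with the fingertips while tipping, and the heel may have come off the plate by under 1 mm for a moment early on. I also nudged it about 10 mm sideways to the centre line before the final push.

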